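# Refit the latch spring of a muffle-furnace door

### The job

Refit the latch spring on the furnace door lying on the bench: take the spring off the perforated tray, drop its hook through the hole in the latch lever, then stretch it and put its loop over the head of the far post, down into the neck, so that it holds the lever against its stop. Work by feel: do not overstretch the spring or force it down on the lever or the post, and leave the crucibles, tongs and screwdriver alone.

Things in the scene. Friction and masses are not known exactly. Their poses are not given: they have to be found in the camera images.
- spring: Close-wound tension spring, bare 3.5 mm steel wire, about 100 g. Coil 20 mm over, 94 mm long; its first and last 29 mm are dead turns that do not stretch. Origin: on the coil's axis where the wire turns down into the hook leg; x runs along the coil to the loop, z up. The coil begins at x = 14 mm. At the start it lies level on the tray, leg down through a perforation, axis 36 mm above the bench.
- hook_tip (a point): Rounded lower tip of the hook leg, 21.75 mm below the coil's axis. The wire runs from the coil along its axis to x = 0 of the spring and there turns down into this leg, which is raked 15 degrees back under the coil (tip at x = +5.4 mm) so that it cannot lift out of the hole under tension.
- loop_grip (a point): Middle of the 29 mm of dead turns at the loop end, on the coil's axis, 94.4 mm from the spring's origin when unstretched; a place to grip (20 mm wide).
- loop (a point): Centre of the round loop at the spring's other end, in the plane of the coil's axis and square to the hook leg; opening 12 mm, 19 mm over. It lies 31.4 mm beyond loop_grip and 125.8 mm from the spring's origin when unstretched.
- spring_stretch (a joint): Stretch of the spring in m, 0 when slack. Pull = 2 N + 0.4 N per mm. About 23 mm when fitted (11 N) and some 3 to 4 mm more to pass the loop over the head; beyond 35 mm it is overstretched.
- door: Furnace flap door lying brick side up, 360 (y) by 300 mm (x), fixed. Origin under its middle. Its steel pan is 30 mm above the bench; a stepped white fibre plug covers x = -45 to 145 mm, 50 mm high (upper step from x = -20, 68 mm high). The free strip on the robot's side carries the latch; the fitted spring runs along it, parallel to y, at x = -100 mm.
- post: Far post: upright turned steel stud on the pan at door x = -100, y = 85 mm; origin at its foot. Shoulder 16 mm across up to 23.5 mm above the pan, neck 6 mm across from there to 30 mm, mushroom head 10 mm across with a bevelled top to 34 mm. Neither the post nor the lever should ever take more than 24 N from the spring, its pull included.
- post_neck (a point): Middle of the post where the seated loop lies: on its axis, 25.25 mm above the pan (loop wire resting on the shoulder).
- lever_hole (a point): Centre of the 6 mm round hole in the latch lever, on its upper face; rim rounded, open below. Moves with the lever. The lever is a 4 mm flat steel bar, 16 to 18 mm wide, lying level 20 to 24 mm above the pan, its nose over the door's front edge; it swings about a pivot 36 mm from the hole, beside the plug at door x = -64, y = -67 mm.
- lever (a joint): Lever angle in rad: 0 against its stop stud (bar square to the spring, hole at door x = -100, y = -67 mm, 152 mm from the post), up to 0.6 swung away from the post. It turns with slight friction (about 1 N at the hole) and stays where left.
- tray: Perforated metal tray, 150 by 200 mm, upper face 26 mm above the bench, fixed. Origin under its middle.
- crucible_a: White porcelain crucible, 40 mm across, 45 mm high, standing on the door's fibre plug. Origin under its foot.
- crucible_b: The same, beside it on the plug.
- tongs: Steel crucible tongs, 230 mm long, lying on the bench. Origin near the rivet.
- screwdriver: Screwdriver, 180 mm long, black handle, lying on the bench. Origin under its middle.
There are look-alikes about, which are no part of the job. What is shaped like the spring but red is not meant.

How it is judged (in metres and radians):
On the way, in this order (a step that is already met when the one before it is completed fails the run):
1. the hook leg is through the lever's hole (horizontal distance between spring and lever_hole below 0.006 m and z of spring in the frame of lever_hole below 0.012 m and z of hook_tip in the frame of lever_hole below -0.008 m), for 0.2 s.
2. the stretched spring's loop is round the post's neck (horizontal distance between loop and post_neck below 0.0065 m and z of loop in the frame of post_neck between -0.005 and 0.005 m and value of joint spring_stretch above 0.014 m), for 0.2 s.
At the end, for the whole second after the job is handed in: Hook leg through the hole: bend within 6 mm of its axis and 12 mm above, tip 8 mm or more below the lever's upper face. Loop round the post's neck: within 6.5 mm across, 5 mm in height. Spring stretched over 14 mm; lever within 0.05 rad of its stop (all of step 1 and all of step 2 and value of joint lever below 0.05 rad); the robot touches nothing.
It fails at once if the spring is stretched beyond 35 mm (value of joint spring_stretch above 0.035 m).
It fails at once if the spring is forced against the lever with more than 24 N (contact force between spring and lever above 24 N).
It fails at once if the spring is forced against the post with more than 24 N (contact force between spring and post above 24 N).
It fails at once if a crucible, the tongs or the screwdriver is moved by more than 20 mm (distance of any of crucible_a, crucible_b, tongs, screwdriver from where it was at the start of the episode above 0.02 m).
It also fails if it takes over 58 s, if anything falls off the work surface, if the arm or the gripper's body presses on something with over 40 N, if the wrist force passes 120 N, or if a joint passes its speed limit or range.

### The arm

A 6-joint arm with a two-finger parallel gripper is mounted at the origin on the work surface. World frame = base frame: x ahead of the robot, y to its left, z up, the work surface at z = 0. Lengths are in m, angles in degrees, forces in N, time in s.
With the tool pointing down it reaches from about 0.35 to 0.875 m from the base axis. Payload 4.2 kg.
Tool frame: the origin (TCP) lies at the very end of the fingers, on their centre line; the grasp point (between the pads) lies 19 mm behind it (tcp_to_grasp is the z of the grasp point in the tool frame, in m); z points along the fingers, y is the direction in which the jaws open and shut (so a half turn about z gives the same grasp; the last joint's range is limited). The gripper opens to 87 mm and grips with 3 to 60 N. Pads are 19 mm wide; open, the fingers measure 117 mm over their backs; the gripper's body (75 mm by 190 mm) begins 51 mm behind the grasp point.
Start: joints at [88.041, 22.042, 0.453, 0, -68.411, -14.817], TCP at [0.18, 0.598, 0.223] pointing down, gripper open.
Joint ranges: [-179.83, 179.83], [-69.29, 118.12], [-61.27, 80.66], [-181.25, 117.63], [-171.15, -9.14], [-177.46, 177.46]. Speed limits (degrees/s): [159.86, 159.86, 180, 180, 180, 180].

### API

Orientations are given as a 3x3 rotation matrix whose columns are the frame's x, y, z axes.
In Python, from station import sense, capture, camera_params, finish_job, tcp_to_grasp gives the robot as it stands.
- The arm moves only by the shell command python3 -m inch 'ROWS'. ROWS is JSON, a list of rows, each an object of numbers: "jaw": the closure in counts, from 0 (fully open) to 255 (shut); "x", "y", "z": the shift along the world's x, y, z normalised to -1 to 1, where 1 is 0.06 m; "ax", "ay", "az": the turn, a rotation vector about the world's x, y, z normalised to -1 to 1, where 1 is 10 degrees. A call has 1 to 12 rows; each row shifts and turns the pose as measured when the row begins; what a row does not reach is not made up. A row lasts 1/8 s, in which the tool goes at most 62.5 mm and 10.7 degrees, less where a joint would pass 70% of its speed; a pose out of reach is approached as far as the arm can. A call with a number of a shift or a turn outside -1 to 1 is refused whole. A call with a gripper value outside its range is refused whole. The fingers move at their own pace and stop on an object; the grip force is fixed at half the most. Time passes only in rows, so rows that do not move let the fingers close. It gives the time, the measured TCP pose, the force and the opening at its end, in the units of the state.
- sense(): the state, without advancing time (a new reading comes with each control period).
- capture(name): name is "scene" or "top" or "wrist"; returns the picture (400x640x3 uint8, red, green, blue); there is no depth.
- camera_params(name): a dict with "vfov" (degrees; the focal length in pixels is half the picture's height over the tangent of half this angle, whatever the lens; pixels are square), "cx", "cy" (the principal point, pixels), "R" (3x3) and "t" (3): a world point X has camera coordinates R X + t. Camera axes: x right, y down, z forward; pixel columns grow to the right and rows downward; lengths in m; the calibration is good to about 2 mm. A picture is of the moment at which its call begins: read the wrist's pose just before it. camera_params takes no time and is no camera call; for the wrist camera it gives the pose at the moment of the call.
- finish_job(): hands the job in, once; it reports no verdict.
The state is a dict: "time_s": time; "joints": joint angles; "joint_velocities": joint speeds; "effort": joint torques, N m; "tcp_pos": TCP position; "ee_rot": TCP orientation; "wrist_force": force on the tool from outside, world axes, zero at the start; "moment": the same for the moment, N m; "gripper_width": opening from 0.0 (shut) to 1.0 (fully open).
Only numpy, scipy, OpenCV 4.12 (cv2) and the standard library are available. Lean on these libraries where they do the work, as an engineer would, in place of code of your own. Each camera call takes 0.05 s, during which the arm holds its last target.

## Working session

There is one attempt and no reset: what is moved stays moved. The work goes in short steps, Python scripts to look and compute and a shell command to move; the robot and the scene stay as the last step left them, time stands still between calls to the robot, and variables do not carry over. Pictures are saved under pics/ and viewed, and the job is handed in when it is done.

```bash
ls; mkdir -p pics
python3 - <<'E'
from station import *
import cv2
s=sense(); print(s, tcp_to_grasp)
for n in ["scene","top","wrist"]:
    im=capture(n); cv2.imwrite(f"pics/{n}0.png",im[:,:,::-1]); p=camera_params(n); print(n,p)
print(sense()['time_s'])
E
```

```text
pics
{'time_s': 0.0, 'joints': array([ 8.80423588e+01,  2.20906783e+01,  3.81047996e-01, -3.06040270e-02,
       -6.84140620e+01, -1.48158497e+01]), 'joint_velocities': array([ 0.05901202,  0.0111692 ,  0.08646972,  0.0488447 ,  0.07029579,
       -0.04775443]), 'effort': array([-1.41768149e-03, -3.90666318e+01,  1.87407446e+01,  4.21982467e+00,
        1.09523491e-02, -2.00328686e-04]), 'tcp_pos': array([0.18017506, 0.59782669, 0.22146499]), 'ee_rot': array([[ 9.57396259e-01, -2.88776865e-01, -5.70135613e-04],
       [-2.88777419e-01, -9.57393869e-01, -2.14055910e-03],
       [ 7.22996073e-05,  2.21400557e-03, -9.99997546e-01]]), 'wrist_force': array([ 0.30655796, -0.0408659 , -1.22645969]), 'moment': array([-0.04552677, -0.0298451 ,  0.00126172]), 'gripper_width': 0.9962665333890022} -0.0187
scene {'vfov': 47.69589371624613, 'cx': 316.95248204044276, 'cy': 207.1291365202437, 'R': array([[-0.39520925,  0.91857314,  0.00574723],
       [ 0.49651431,  0.21887709, -0.83997997],
       [-0.77284098, -0.32911427, -0.54258696]]), 't': array([ 0.15751836, -0.18415472,  1.49849573])}
top {'vfov': 49.1405909247314, 'cx': 329.2827174929851, 'cy': 203.8405842571795, 'R': array([[ 0.01784291, -0.9996751 ,  0.01820248],
       [-0.99717632, -0.01912062, -0.07262091],
       [ 0.07294535, -0.01685531, -0.9971935 ]]), 't': array([-0.00538045,  0.51483649,  1.29242134])}
wrist {'vfov': 62.84957068915086, 'cx': 317.24465670615524, 'cy': 199.75748633980984, 'R': array([[-0.289978  , -0.95703249,  0.00125444],
       [-0.91537126,  0.27773683,  0.29147504],
       [-0.27929949,  0.08337307, -0.95657761]]), 't': array([ 0.62495089, -0.03662415,  0.39195182])}
0.15
```

View pics/scene0.png

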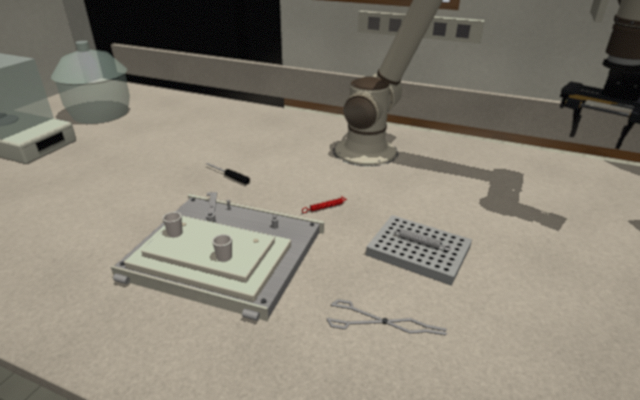

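View pics/top0.png

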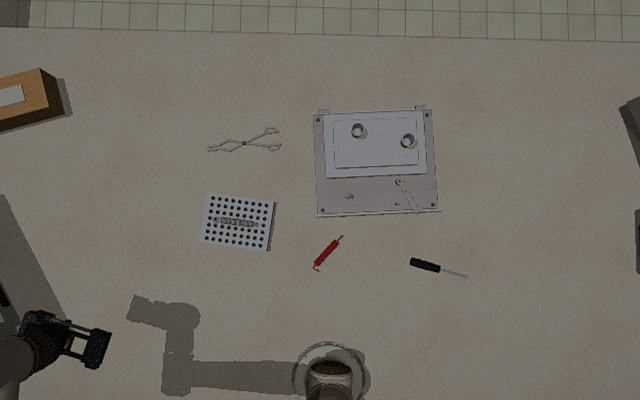

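View pics/wrist0.png

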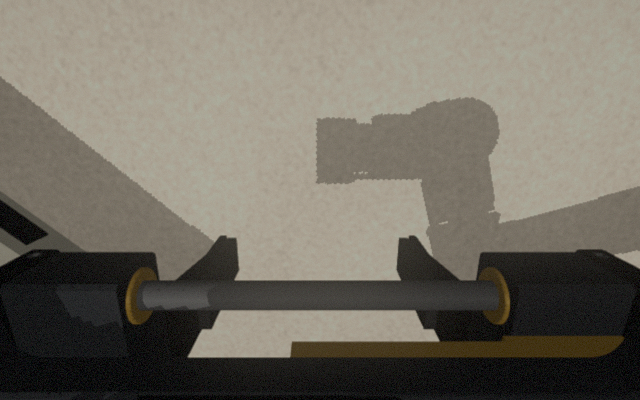

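The scene view shows the door, tray with the spring, tongs and red decoy. In the top view the spring lies at about (235,222), the post at (349,196), and the lever runs from (399,181) to (418,212). Next I'll enlarge these areas.

```bash
cat > h.py <<'E'
import numpy as np, cv2
from station import *
def ray(p,u,v):
    f=200/np.tan(np.radians(p['vfov']/2))
    d=np.array([(u-p['cx'])/f,(v-p['cy'])/f,1]); R=np.array(p['R']); return -R.T@p['t'], R.T@d
def atz(p,u,v,z):
    o,d=ray(p,u,v); return o+d*(z-o[2])/d[2]
def proj(p,X):
    f=200/np.tan(np.radians(p['vfov']/2)); c=np.array(p['R'])@np.array(X)+p['t']; return np.array([p['cx']+f*c[0]/c[2],p['cy']+f*c[1]/c[2]])
def crop(name,im,x0,y0,x1,y1,s):
    c=cv2.resize(im[y0:y1,x0:x1,::-1],None,fx=s,fy=s,interpolation=cv2.INTER_CUBIC)
    for x in range((x0+9)//10*10,x1,10):
        cv2.line(c,((x-x0)*s,0),((x-x0)*s,6 if x%50 else 16),(0,0,255),1)
        if x%50==0: cv2.putText(c,str(x),((x-x0)*s+2,25),0,.4,(0,0,255),1)
    for y in range((y0+9)//10*10,y1,10):
        cv2.line(c,(0,(y-y0)*s),(6 if y%50 else 16,(y-y0)*s),(0,0,255),1)
        if y%50==0: cv2.putText(c,str(y),(18,(y-y0)*s+4),0,.4,(0,0,255),1)
    cv2.imwrite(name,c)
E
python3 - <<'E'
from h import *
im=cv2.imread('pics/top0.png')[:,:,::-1]
crop('pics/topdoor.png',im,310,100,445,220,5)
crop('pics/toptray.png',im,195,185,285,255,8)
E
```

```text
(no output)
```

View pics/topdoor.png

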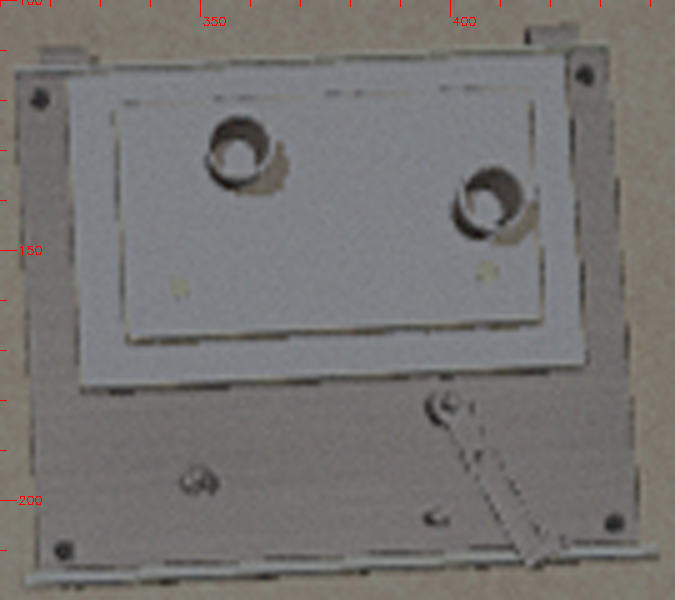

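View pics/toptray.png

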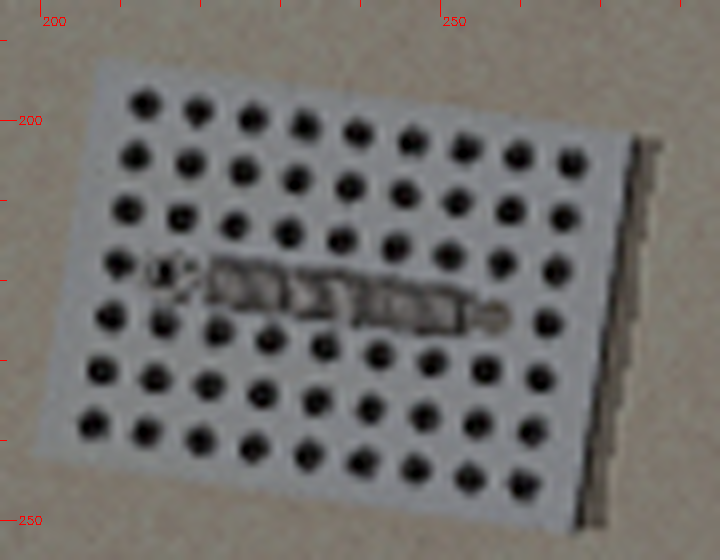

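The spring lies with its loop at the left, about (216.5,218.5), and its hook at the right, about (256,225). So its x axis points to +y, the same way it has to lie on the door. Now the coarse positions.

Run:
```python
from h import *
p=camera_params('top')
for n,u,v,z in [('loop',216.5,218.8,.036),('coilL',221,220.5,.046),('coilR',253,224,.046),('hook',256.5,224.8,.038),('posthead',349.5,196.3,.064),('pivot',400,181.5,.058),('nose',417,211,.054),('stop',397,203.5,.054),
 ('doorTL',313,114.5,.03),('doorTR',432,109,.03),('doorBL',317,215.5,.03),('doorBR',438,208.5,.03),('cruA',357,134,.07),('cruB',407,144,.07),('traycorner',207,193,.026),('traycornerR',275,201,.026)]:
    print(n,atz(p,u,v,z).round(4))
```

```text
loop [0.4632 0.3349 0.036 ]
coilL [0.4581 0.3192 0.046 ]
coilR [0.4497 0.226  0.046 ]
hook [0.4477 0.2169 0.038 ]
posthead [ 0.5346 -0.0533  0.064 ]
pivot [ 0.5815 -0.201   0.058 ]
nose [ 0.4962 -0.2521  0.054 ]
stop [ 0.5171 -0.1933  0.054 ]
doorTL [0.7831 0.0582 0.03  ]
doorTR [ 0.8083 -0.302   0.03  ]
doorBL [0.4787 0.0401 0.03  ]
doorBR [ 0.5063 -0.3202  0.03  ]
cruA [ 0.7169 -0.0722  0.07  ]
cruB [ 0.6905 -0.2187  0.07  ]
traycorner [0.5396 0.3682 0.026 ]
traycornerR [0.5197 0.1659 0.026 ]
```

The measurements agree with the given layout. The door yaw is about 4° with its centre near (0.644,-0.131), the predicted post matches the measured one within 3 mm, and the lever sits at about 0.47 rad. I'll move above the spring, turning the tool.

```bash
python3 -m inch '[{"x":0.58,"y":-0.6,"az":-0.9,"jaw":0},{"x":0.58,"y":-0.6,"az":-0.9},{"x":0.58,"y":-0.6,"az":-0.9},{"x":0.58,"y":-0.6,"az":-0.9},{"x":0.58,"y":-0.6,"az":-0.9},{"x":0.58,"y":-0.6,"az":-0.9},{"x":0.58,"y":-0.6,"az":-0.9,"z":-0.2},{"x":0.58,"y":-0.6,"az":-0.9,"z":-0.2},{"az":-0.4,"z":-0.2},{}]'
python3 - <<'E'
from h import *
s=sense(); p=camera_params('wrist'); im=capture('wrist')
print(s['tcp_pos'],s['ee_rot'].round(3).tolist(),s['wrist_force'])
cv2.imwrite('pics/w1raw.png',im[:,:,::-1]); np.save('w1p.npy',p,allow_pickle=True)
cv2.imwrite('pics/w1.png',im[:,:,::-1])
E
```

```text
[0.18024715 0.59798337 0.22175215] [[0.957, -0.289, -0.0], [-0.289, -0.957, -0.002], [0.0, 0.002, -1.0]] [ 0.53556785  0.81512241 -0.04216915]$[0]: bad value
```

View pics/w1.png

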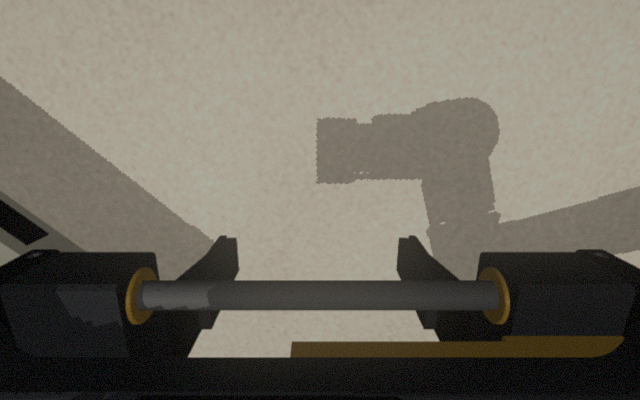

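The picture is unchanged because the move was refused. Rows probably need every key.

```bash
python3 -m inch '[{"x":0.58,"y":-0.6,"z":0,"ax":0,"ay":0,"az":-0.9,"jaw":0},{"x":0.58,"y":-0.6,"z":0,"ax":0,"ay":0,"az":-0.9,"jaw":0},{"x":0.58,"y":-0.6,"z":0,"ax":0,"ay":0,"az":-0.9,"jaw":0},{"x":0.58,"y":-0.6,"z":0,"ax":0,"ay":0,"az":-0.9,"jaw":0},{"x":0.58,"y":-0.6,"z":0,"ax":0,"ay":0,"az":-0.9,"jaw":0},{"x":0.58,"y":-0.6,"z":0,"ax":0,"ay":0,"az":-0.9,"jaw":0},{"x":0.58,"y":-0.6,"z":-0.2,"ax":0,"ay":0,"az":-0.9,"jaw":0},{"x":0.58,"y":-0.6,"z":-0.2,"ax":0,"ay":0,"az":-0.9,"jaw":0},{"x":0,"y":0,"z":-0.2,"ax":0,"ay":0,"az":-0.4,"jaw":0},{"x":0,"y":0,"z":0,"ax":0,"ay":0,"az":0,"jaw":0}]'
python3 - <<'E'
from h import *
s=sense(); p=camera_params('wrist'); im=capture('wrist')
print(s['tcp_pos'],s['ee_rot'].round(3).tolist(),s['wrist_force'])
np.save('w1p.npy',p,allow_pickle=True)
cv2.imwrite('pics/w2.png',im[:,:,::-1])
E
```

```text
time_s: 1.45
tcp_pos: [0.4651, 0.2994, 0.1829]
ee_rot: [[-0.091, -0.996, -0.003], [-0.996, 0.091, -0.001], [0.001, 0.003, -1.0]]
wrist_force: [-0.1, -0.3, -0.2]
gripper_width: 1.003
[0.46505115 0.29939899 0.18286373] [[-0.091, -0.996, -0.003], [-0.996, 0.091, -0.001], [0.001, 0.003, -1.0]] [-0.11201866 -0.26147277 -0.239689  ]
```

View pics/w2.png

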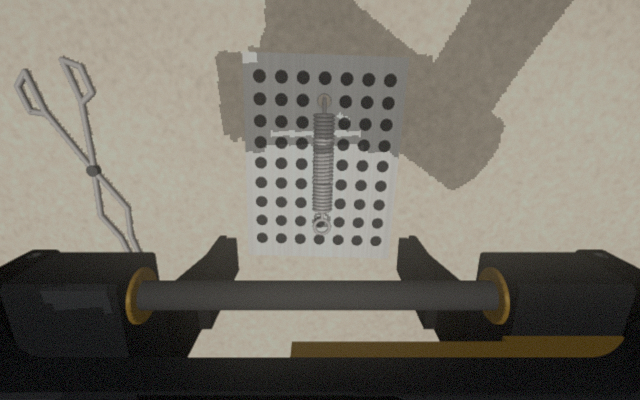

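The wrist view shows the whole spring, with the hook at about (324,100) and the loop at about (321,223).

Run:
```python
from h import *
im=cv2.imread('pics/w2.png')[:,:,::-1]
crop('pics/w2c.png',im,270,90,370,240,4)
```

```text
(no output)
```

View pics/w2c.png

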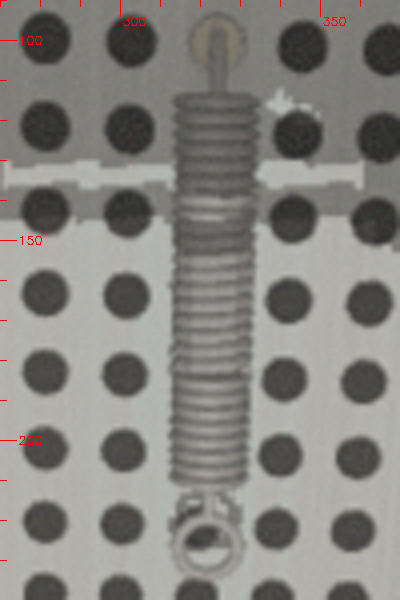

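Run:
```python
from h import *
p=np.load('w1p.npy',allow_pickle=True).item()
L=atz(p,322,225.7,.036); H=atz(p,324.5,101,.036)
C1=atz(p,324,113.5,.040); C2=atz(p,322.3,210.5,.040)
print(L,H,np.linalg.norm(L-H),C1,C2,np.linalg.norm(C1-C2))
d=(L-H)/np.linalg.norm(L-H); print(d,np.degrees(np.arctan2(d[1],d[0])),'grip',L-d*.0314,H+d*.0944)
s=sense(); print(s['ee_rot'][:,1], 'jaw angle',np.degrees(np.arctan2(s['ee_rot'][1,1],s['ee_rot'][0,1])))
```

```text
[0.46376167 0.34187952 0.036     ] [0.45083448 0.22145816 0.036     ] 0.12111324113992897 [0.45231177 0.23218933 0.04      ] [0.46198133 0.3243351  0.04      ] 0.09265172639415645
[0.10673638 0.99428736 0.        ] 83.87278415094572 grip [0.46041015 0.3106589  0.036     ] [0.46091039 0.31531888 0.036     ]
[-0.99594618  0.089937    0.00159721] jaw angle 174.840010743523
```

```bash
python3 -m inch '[{"x":-0.08,"y":0.21,"z":-0.7,"ax":0,"ay":0,"az":-0.1,"jaw":0},{"x":0,"y":0,"z":-0.7,"ax":0,"ay":0,"az":0,"jaw":60},{"x":0,"y":0,"z":-0.7,"ax":0,"ay":0,"az":0,"jaw":90},{"x":0,"y":0,"z":-0.3,"ax":0,"ay":0,"az":0,"jaw":100},{"x":0,"y":0,"z":0,"ax":0,"ay":0,"az":0,"jaw":100}]'
python3 - <<'E'
from h import *
s=sense(); p=camera_params('wrist'); im=capture('wrist')
np.save('w3p.npy',p,allow_pickle=True)
cv2.imwrite('pics/w3.png',im[:,:,::-1])
e=s['ee_rot']; t=np.array([.4607,.312,.036])
print('err',t-s['tcp_pos'],'jaw',np.degrees(np.arctan2(e[1,1],e[0,1])), proj(p,t))
E
```

```text
time_s: 2.12
tcp_pos: [0.461, 0.3187, 0.0408]
ee_rot: [[-0.094, -0.996, 0.007], [-0.996, 0.094, 0.008], [-0.008, -0.006, -1.0]]
wrist_force: [-1.0, 1.6, -0.1]
gripper_width: 0.649
err [-0.00033137 -0.00673007 -0.00482383] jaw 174.59066982451324 [316.91635139 237.13112417]
```

View pics/w3.png

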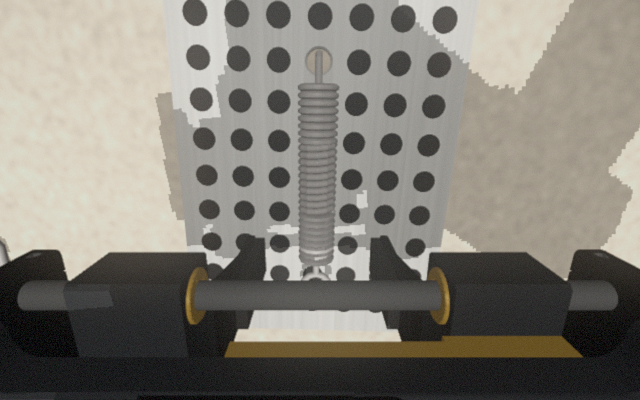

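The tool drifted 6.7 mm in y and about 0.5° in tilt. The spring is centred between the fingers. I'll correct that, go down and close.

```bash
cat >> h.py <<'E'
def err(tx,ty,tz,jawang):
    s=sense(); e=s['ee_rot']; a=np.radians(jawang)
    Y=np.array([np.cos(a),np.sin(a),0]); Z=np.array([0,0,-1.]); X=np.cross(Y,Z)
    D=np.column_stack([X,Y,Z]); r=cv2.Rodrigues(D@e.T)[0].ravel()
    d=(np.array([tx,ty,tz])-s['tcp_pos'])
    print('t',round(s['time_s'],2),'tcp',s['tcp_pos'].round(4),'d units',(d/.06).round(3),'rot units',(np.degrees(r)/10).round(3),'F',s['wrist_force'].round(1),'M',np.round(s['moment'],2),'w',round(s['gripper_width'],3))
E
python3 -c "
from h import *
err(.4605,.312,.0285,173.9)"
python3 -m inch '[{"x":0,"y":-0.11,"z":0,"ax":-0.05,"ay":0.04,"az":-0.06,"jaw":100},{"x":0,"y":0,"z":0,"ax":0,"ay":0,"az":0,"jaw":100}]'
python3 -c "
from h import *
err(.4605,.312,.0285,173.9)"
```

```text
t 2.17 tcp [0.4615 0.3192 0.0417] d units [-0.017 -0.12  -0.22 ] rot units [-0.052  0.047 -0.069] F [ 0.1 -1.1  0. ] M [ 0.07 -0.06 -0.01] w 0.638
time_s: 2.42
tcp_pos: [0.4624, 0.3139, 0.0443]
ee_rot: [[-0.103, -0.995, 0.004], [-0.995, 0.103, 0.003], [-0.004, -0.004, -1.0]]
wrist_force: [-0.2, 0.5, -0.4]
gripper_width: 0.606
t 2.42 tcp [0.4624 0.3139 0.0443] d units [-0.032 -0.032 -0.263] rot units [-0.018  0.023 -0.016] F [-0.2  0.5 -0.4] M [ 0.14 -0.07  0.03] w 0.606
```

```bash
python3 -m inch '[{"x":-0.03,"y":-0.03,"z":-0.2,"ax":-0.02,"ay":0.02,"az":-0.02,"jaw":100},{"x":0,"y":0,"z":0,"ax":0,"ay":0,"az":0,"jaw":100}]'
python3 -c "
from h import *
err(.4605,.312,.0285,173.9)"
```

```text
time_s: 2.68
tcp_pos: [0.4609, 0.3123, 0.0327]
ee_rot: [[-0.107, -0.994, 0.002], [-0.994, 0.107, 0.001], [-0.001, -0.002, -1.0]]
wrist_force: [-0.2, -0.3, 0.7]
gripper_width: 0.611
t 2.67 tcp [0.4609 0.3123 0.0327] d units [-0.007 -0.005 -0.07 ] rot units [-0.007  0.01   0.007] F [-0.2 -0.3  0.7] M [0.1  0.02 0.02] w 0.611
```

```bash
python3 -m inch '[{"x":0,"y":0,"z":-0.07,"ax":0,"ay":0.01,"az":0,"jaw":150},{"x":0,"y":0,"z":0,"ax":0,"ay":0,"az":0,"jaw":200},{"x":0,"y":0,"z":0,"ax":0,"ay":0,"az":0,"jaw":255},{"x":0,"y":0,"z":0,"ax":0,"ay":0,"az":0,"jaw":255},{"x":0,"y":0,"z":0,"ax":0,"ay":0,"az":0,"jaw":255}]'
python3 -c "
from h import *
err(.4605,.312,.0285,173.9)"
```

```text
time_s: 3.3
tcp_pos: [0.4611, 0.3124, 0.0282]
ee_rot: [[-0.107, -0.994, 0.0], [-0.994, 0.107, 0.001], [-0.001, 0.0, -1.0]]
wrist_force: [0.6, -0.3, -0.3]
gripper_width: 0.218
t 3.3 tcp [0.4611 0.3124 0.0282] d units [-0.01  -0.007  0.005] rot units [-0.007  0.     0.006] F [ 0.6 -0.3 -0.3] M [ 0.02 -0.08  0.01] w 0.218
```

The jaw is closed at 19 mm on the coil. I'll lift along the leg's rake first, then straight up.

```bash
python3 -m inch '[{"x":0,"y":-0.02,"z":0.1,"ax":0,"ay":0,"az":0,"jaw":255},{"x":0,"y":-0.02,"z":0.1,"ax":0,"ay":0,"az":0,"jaw":255},{"x":0,"y":0,"z":0.3,"ax":0,"ay":0,"az":0,"jaw":255},{"x":0,"y":0,"z":0.7,"ax":0,"ay":0,"az":0,"jaw":255},{"x":0,"y":0,"z":0.6,"ax":0,"ay":0,"az":0,"jaw":255},{"x":0,"y":0,"z":0,"ax":0,"ay":0,"az":0,"jaw":255}]'
python3 - <<'E'
from h import *
err(.4605,.312,.0285,173.9)
p=camera_params('wrist'); im=capture('wrist'); np.save('w4p.npy',p,allow_pickle=True)
cv2.imwrite('pics/w4.png',im[:,:,::-1])
im=capture('scene'); cv2.imwrite('pics/s4.png',cv2.resize(im[120:300,280:560,::-1],None,fx=2.8,fy=2.8))
E
```

```text
time_s: 4.05
tcp_pos: [0.4605, 0.3089, 0.1409]
ee_rot: [[-0.108, -0.994, -0.0], [-0.994, 0.108, 0.001], [-0.001, 0.0, -1.0]]
wrist_force: [-0.4, 0.0, -1.1]
gripper_width: 0.218
t 4.05 tcp [0.4605 0.3089 0.1409] d units [-0.     0.052 -1.873] rot units [-0.007 -0.001  0.009] F [-0.4  0.  -1.1] M [ 0.13 -0.02 -0.04] w 0.218
```

View pics/w4.png

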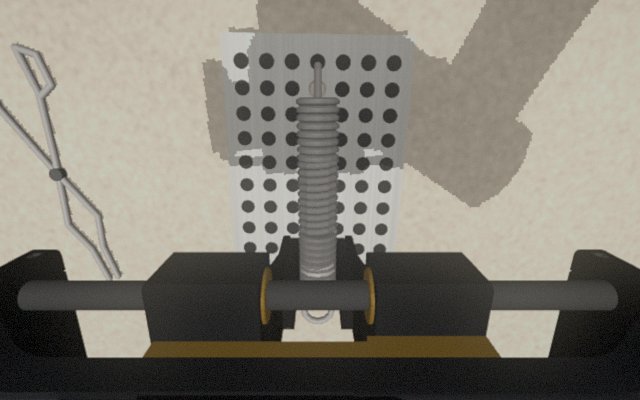

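View pics/s4.png

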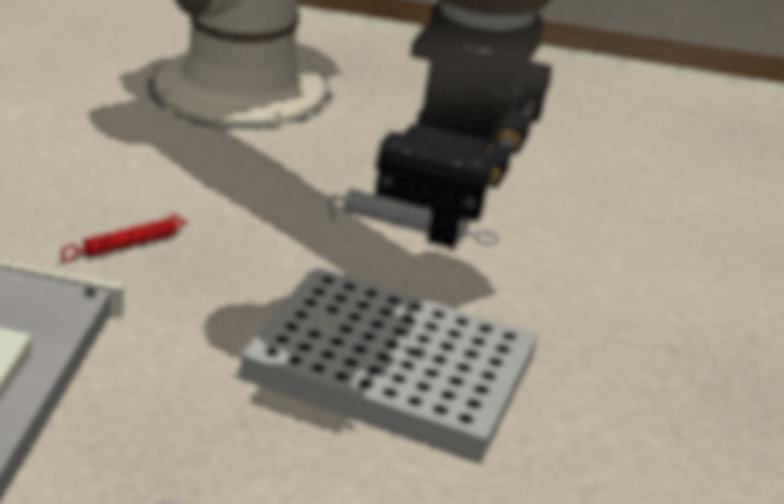

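The spring is held, about level, with the hook bend at (317.5,64) in the wrist view. Now to locate the hook relative to the tool.

Run:
```python
from h import *
im=cv2.imread('pics/w4.png')[:,:,::-1]
crop('pics/w4c.png',im,280,50,360,130,7)
p=np.load('w4p.npy',allow_pickle=True).item(); s=sense(); e=s['ee_rot']
for off in (.0978,.0944,.090):
  for dz in (0,-.005,.005):
    X=s['tcp_pos']+e@np.array([off,0,-.0078]); X[2]+=dz
    print(off,dz,proj(p,X).round(1))
for off in (.0804,): print(proj(p,s['tcp_pos']+e@np.array([off,.010,-.0078])),proj(p,s['tcp_pos']+e@np.array([off,-.010,-.0078])))
# loop
print(proj(p,s['tcp_pos']+e@np.array([-.0314,0,-.0078])))
```

```text
0.0978 0 [320.7  53.3]
0.0978 -0.005 [320.6  54.8]
0.0978 0.005 [320.9  51.8]
0.0944 0 [320.7  61.6]
0.0944 -0.005 [320.6  62.8]
0.0944 0.005 [320.9  60.3]
0.09 0 [320.7  72.1]
0.09 -0.005 [320.6  73. ]
0.09 0.005 [320.8  71.2]
[342.38285357  94.4459152 ] [298.92034205  94.46843075]
[320.12196998 303.6324115 ]
```

View pics/w4c.png

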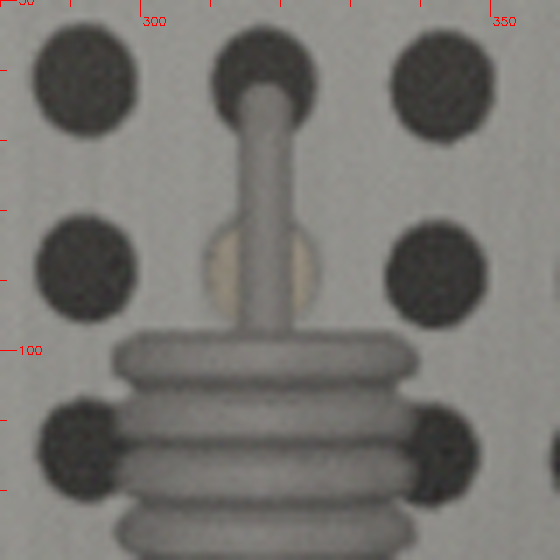

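```bash
python3 -m inch '[{"x":0.18,"y":-0.85,"z":0,"ax":0,"ay":0,"az":0.13,"jaw":255},{"x":0.18,"y":-0.85,"z":0,"ax":0,"ay":0,"az":0.13,"jaw":255},{"x":0.18,"y":-0.85,"z":0,"ax":0,"ay":0,"az":0.13,"jaw":255},{"x":0.18,"y":-0.85,"z":0,"ax":0,"ay":0,"az":0.13,"jaw":255},{"x":0.18,"y":-0.85,"z":0,"ax":0,"ay":0,"az":0.13,"jaw":255},{"x":0.18,"y":-0.85,"z":0,"ax":0,"ay":0,"az":0.13,"jaw":255},{"x":0.18,"y":-0.85,"z":0,"ax":0,"ay":0,"az":0.13,"jaw":255},{"x":0.1,"y":-0.5,"z":0,"ax":0,"ay":0,"az":0.13,"jaw":255},{"x":0,"y":0,"z":0,"ax":0,"ay":0,"az":0,"jaw":255}]'
python3 - <<'E'
from h import *
err(.5475,-.127,.11,184)
p=camera_params('wrist'); im=capture('wrist'); np.save('w5p.npy',p,allow_pickle=True); np.save('w5s.npy',sense(),allow_pickle=True)
cv2.imwrite('pics/w5.png',im[:,:,::-1])
E
```

```text
time_s: 5.28
tcp_pos: [0.532, -0.0938, 0.1227]
ee_rot: [[0.079, -0.996, -0.031], [-0.997, -0.079, -0.014], [0.011, 0.032, -0.999]]
wrist_force: [-0.9, -0.1, -1.6]
gripper_width: 0.222
t 5.28 tcp [ 0.532  -0.0938  0.1227] d units [ 0.258 -0.553 -0.211] rot units [ 0.078 -0.179 -0.054] F [-0.9 -0.1 -1.6] M [ 0.23 -0.07  0.01] w 0.222
```

View pics/w5.png

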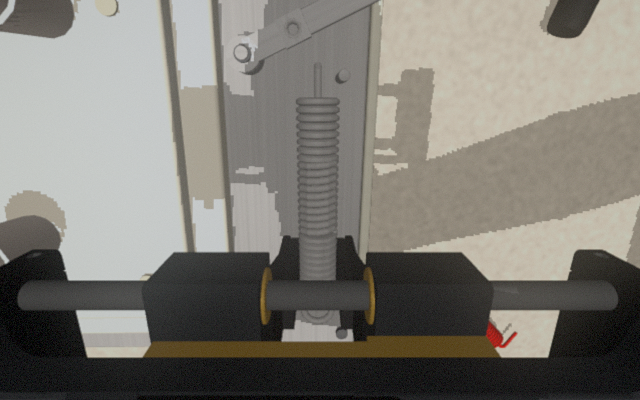

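The lever hole is visible at about (293,28), the pivot at (243,53) and the hook bend at (318,65). Now the hole position.

Run:
```python
from h import *
im=cv2.imread('pics/w5.png')[:,:,::-1]
crop('pics/w5c.png',im,230,0,390,110,5)
p=np.load('w5p.npy',allow_pickle=True).item()
print('hole',atz(p,293,28,.054),'pivot',atz(p,243,53,.060),'stop',atz(p,342.5,76,.06))
s=np.load('w5s.npy',allow_pickle=True).item()
print('hook exp',proj(p,s['tcp_pos']+s['ee_rot']@np.array([.0935,0,-.0078])))
print('post',atz(p,342,334,.06))
```

```text
hole [ 0.55511973 -0.21691244  0.054     ] pivot [ 0.58551959 -0.19877194  0.06      ] stop [ 0.52113988 -0.19024128  0.06      ]
hook exp [317.73588058  69.48843319]
post [0.5017573  0.00789551 0.06      ]
```

View pics/w5c.png

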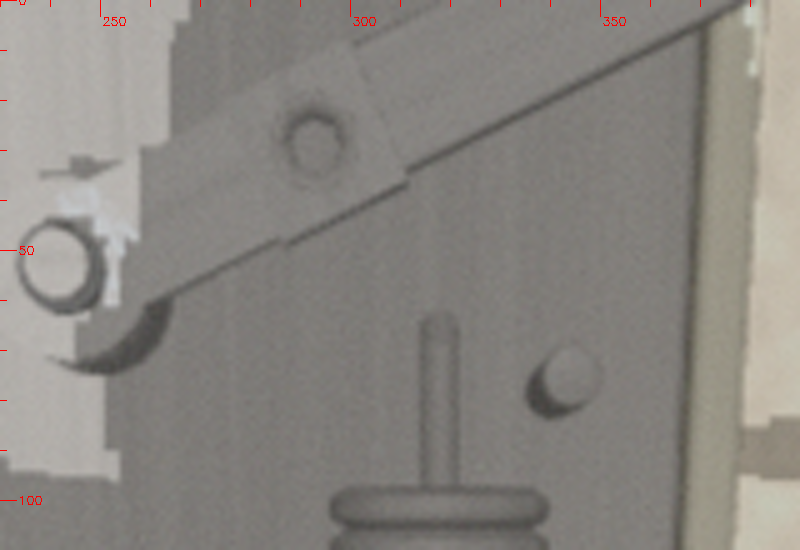

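Pivot to hole measures 35.4 mm against 36 mm given, which is good. The hole is at about (0.555,-0.217). I'll level the tool and put the hook tip above the hole.

```bash
python3 -c "
from h import *
err(.5488,-.1291,.085,184)"
python3 -m inch '[{"x":0.14,"y":-0.3,"z":-0.1,"ax":0.08,"ay":-0.18,"az":-0.05,"jaw":255},{"x":0.14,"y":-0.3,"z":-0.2,"ax":0,"ay":0,"az":0,"jaw":255},{"x":0,"y":0,"z":-0.2,"ax":0,"ay":0,"az":0,"jaw":255},{"x":0,"y":0,"z":0,"ax":0,"ay":0,"az":0,"jaw":255}]'
python3 -c "
from h import *
err(.5488,-.1291,.085,184)"
```

```text
t 5.33 tcp [ 0.5317 -0.0929  0.1226] d units [ 0.286 -0.604 -0.626] rot units [ 0.077 -0.182 -0.06 ] F [ 0.1  0.4 -0.6] M [ 0.19 -0.09  0.03] w 0.219
time_s: 5.82
tcp_pos: [0.5472, -0.1269, 0.0882]
ee_rot: [[0.075, -0.997, -0.006], [-0.997, -0.075, 0.001], [-0.002, 0.006, -1.0]]
wrist_force: [0.1, 0.8, -1.3]
gripper_width: 0.221
t 5.83 tcp [ 0.5472 -0.1269  0.0882] d units [ 0.027 -0.037 -0.054] rot units [-0.007 -0.036 -0.028] F [ 0.1  0.8 -1.3] M [ 0.08 -0.02  0.03] w 0.221
```

```bash
python3 -m inch '[{"x":0.027,"y":-0.037,"z":-0.05,"ax":-0.01,"ay":-0.04,"az":-0.03,"jaw":255},{"x":0,"y":0,"z":0,"ax":0,"ay":0,"az":0,"jaw":255}]'
python3 - <<'E'
from h import *
err(.5488,-.1291,.085,184)
p=camera_params('wrist'); im=capture('wrist'); np.save('w6p.npy',p,allow_pickle=True); s=sense(); np.save('w6s.npy',s,allow_pickle=True)
cv2.imwrite('pics/w6.png',im[:,:,::-1])
crop('pics/w6c.png',im,230,0,390,120,5)
T=lambda o:proj(p,s['tcp_pos']+s['ee_rot']@np.array(o)).round(1)
print('hook exp',T([.0935,0,-.0078]),'tip exp',T([.0881,0,.0139]))
sc=capture('scene'); cv2.imwrite('pics/s6.png',sc[:,:,::-1]); crop('pics/s6c.png',sc,180,170,310,250,6)
E
```

```text
time_s: 6.08
tcp_pos: [0.5491, -0.1283, 0.0851]
ee_rot: [[0.071, -0.997, 0.001], [-0.997, -0.071, -0.001], [0.001, -0.001, -1.0]]
wrist_force: [-0.5, 0.2, -1.6]
gripper_width: 0.22
t 6.08 tcp [ 0.5491 -0.1283  0.0851] d units [-0.004 -0.014 -0.001] rot units [ 0.004  0.005 -0.006] F [-0.5  0.2 -1.6] M [ 0.11 -0.03 -0.01] w 0.22
hook exp [316.8  67.1] tip exp [316.8  82.6]
```

View pics/w6c.png

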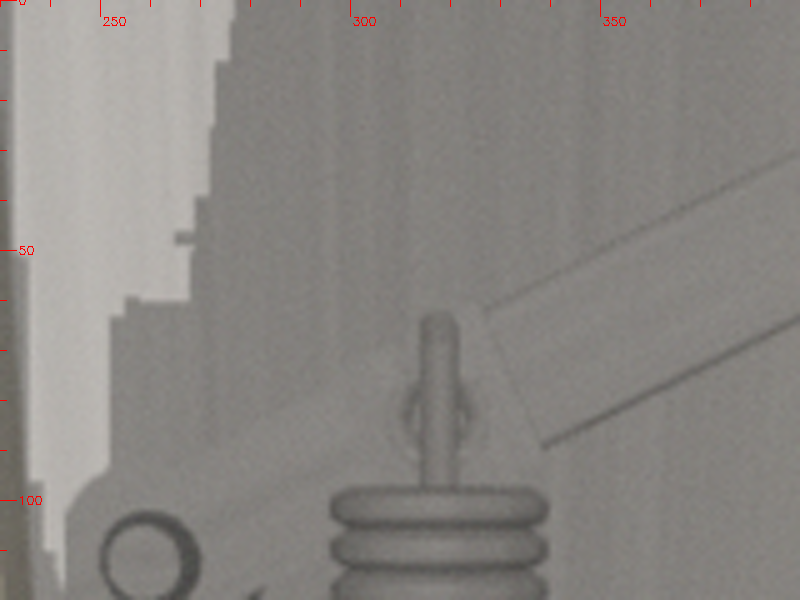

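View pics/s6c.png

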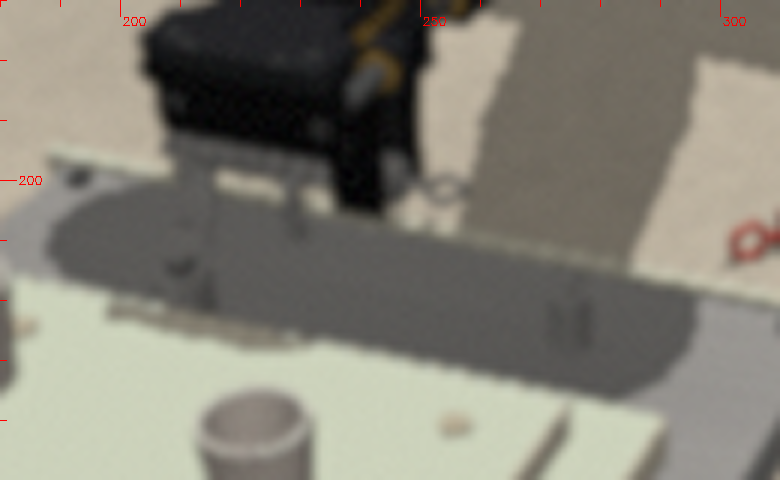

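Laterally the wire at u=317.8 is centred on the hole at u=317.3. Now the distance along the spring.

Run:
```python
from h import *
p=np.load('w6p.npy',allow_pickle=True).item(); s=np.load('w6s.npy',allow_pickle=True).item()
h=atz(p,317.3,83,.054); print(h, s['ee_rot'].T@(h-s['tcp_pos']))
for o in (.0935,.0944): 
  for v in (64,65.5,67):
    q=atz(p,317.8,v,s['tcp_pos'][2]+.0078); print(v,s['ee_rot'].T@(q-s['tcp_pos']))
```

```text
[ 0.55541387 -0.21681203  0.054     ] [0.0887412  0.00026983 0.0314387 ]
64 [ 0.09478965  0.00044935 -0.00771776]
65.5 [ 0.09417678  0.00044874 -0.0077183 ]
67 [ 0.09356239  0.00044812 -0.00771884]
64 [ 0.09478965  0.00044935 -0.00771776]
65.5 [ 0.09417678  0.00044874 -0.0077183 ]
67 [ 0.09356239  0.00044812 -0.00771884]
```

The tip at tool x≈0.0885 lines up with the hole at 0.0887. I'll go straight down to just above the lever and check.

```bash
python3 -m inch '[{"x":0,"y":0,"z":-0.1,"ax":0,"ay":0,"az":0,"jaw":255},{"x":0,"y":0,"z":-0.1,"ax":0,"ay":0,"az":0,"jaw":255},{"x":0,"y":0,"z":0,"ax":0,"ay":0,"az":0,"jaw":255}]'
python3 -c "
from h import *
err(.5491,-.1283,.070,184)"
```

```text
time_s: 6.55
tcp_pos: [0.5496, -0.1281, 0.0733]
ee_rot: [[0.071, -0.997, 0.003], [-0.997, -0.071, -0.001], [0.001, -0.003, -1.0]]
wrist_force: [-0.8, 0.8, -0.5]
gripper_width: 0.222
t 6.55 tcp [ 0.5496 -0.1281  0.0733] d units [-0.008 -0.003 -0.054] rot units [ 0.004  0.017 -0.008] F [-0.8  0.8 -0.5] M [ 0.12 -0.02  0.06] w 0.222
```

```bash
python3 -m inch '[{"x":-0.008,"y":-0.003,"z":-0.05,"ax":0,"ay":0.015,"az":-0.01,"jaw":255},{"x":0,"y":0,"z":-0.05,"ax":0,"ay":0,"az":0,"jaw":255},{"x":0,"y":0,"z":0,"ax":0,"ay":0,"az":0,"jaw":255}]'
python3 - <<'E'
from h import *
err(.5491,-.1283,.0665,184)
p=camera_params('wrist'); im=capture('wrist'); np.save('w7p.npy',p,allow_pickle=True); s=sense(); np.save('w7s.npy',s,allow_pickle=True)
crop('pics/w7c.png',im,260,30,380,130,6)
E
```

```text
time_s: 6.92
tcp_pos: [0.5492, -0.1284, 0.0668]
ee_rot: [[0.069, -0.998, 0.0], [-0.998, -0.069, -0.001], [0.001, -0.0, -1.0]]
wrist_force: [-0.5, -0.2, -0.0]
gripper_width: 0.218
t 6.92 tcp [ 0.5492 -0.1284  0.0668] d units [-0.001  0.002 -0.006] rot units [0.004 0.001 0.003] F [-0.5 -0.2 -0. ] M [ 0.12 -0.01  0.02] w 0.218
```

View pics/w7c.png

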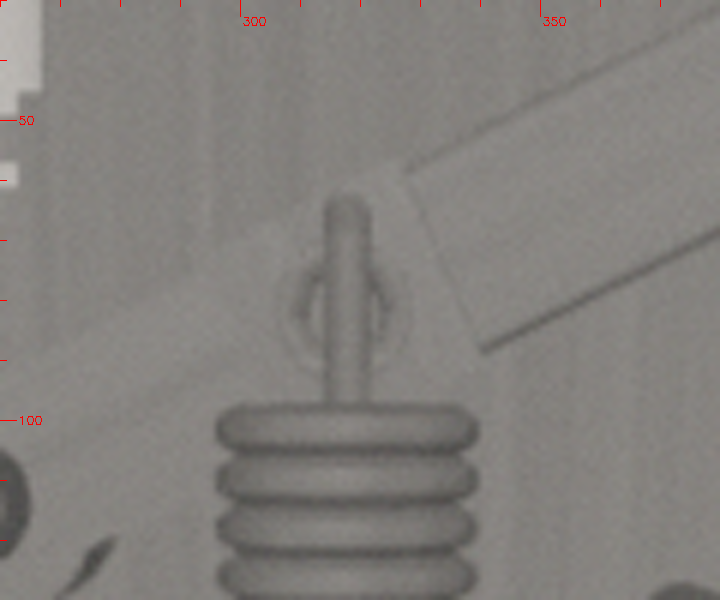

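The wire at u=318 sits over the hole, whose centre is about (317.3,81.5). The wrist force is about zero. Checking along the spring.

Run:
```python
from h import *
p=np.load('w7p.npy',allow_pickle=True).item(); s=np.load('w7s.npy',allow_pickle=True).item()
for v in (80,81.5,83):
  h=atz(p,317.3,v,.054); print(h.round(4), (s['ee_rot'].T@(h-s['tcp_pos'])).round(4))
print([proj(p,s['tcp_pos']+s['ee_rot']@np.array([x,0,.0139])).round(1) for x in (.0881,.0885,.089)])
```

```text
[ 0.5554 -0.2175  0.054 ] [0.0893 0.0001 0.013 ]
[ 0.5553 -0.2168  0.054 ] [0.0886 0.0001 0.013 ]
[ 0.5553 -0.2161  0.054 ] [0.0879 0.0001 0.013 ]
[array([317.1,  82.6]), array([317.1,  81.8]), array([317.1,  80.7])]
```

Aligned. I'll insert along the 15° rake, checking the force.

```bash
python3 -m inch '[{"x":0,"y":0.012,"z":-0.05,"ax":0,"ay":0,"az":0,"jaw":255},{"x":0,"y":0.012,"z":-0.05,"ax":0,"ay":0,"az":0,"jaw":255},{"x":0,"y":0,"z":0,"ax":0,"ay":0,"az":0,"jaw":255}]'
python3 -c "
from h import *
err(.5488,-.1265,.060,184)"
```

```text
time_s: 7.35
tcp_pos: [0.5494, -0.1269, 0.0607]
ee_rot: [[0.069, -0.998, 0.001], [-0.998, -0.069, -0.001], [0.001, -0.001, -1.0]]
wrist_force: [-0.2, 0.2, -0.1]
gripper_width: 0.219
t 7.35 tcp [ 0.5494 -0.1269  0.0607] d units [-0.009  0.006 -0.012] rot units [0.004 0.004 0.003] F [-0.2  0.2 -0.1] M [ 0.09 -0.06 -0.02] w 0.219
```

```bash
python3 -m inch '[{"x":-0.008,"y":0.014,"z":-0.05,"ax":0,"ay":0,"az":0,"jaw":255},{"x":0,"y":0.014,"z":-0.05,"ax":0,"ay":0,"az":0,"jaw":255},{"x":0,"y":0,"z":0,"ax":0,"ay":0,"az":0,"jaw":255}]'
python3 -c "
from h import *
err(.5488,-.125,.054,184)"
```

```text
time_s: 7.72
tcp_pos: [0.5487, -0.1248, 0.0542]
ee_rot: [[0.069, -0.998, 0.0], [-0.998, -0.069, -0.0], [0.0, -0.0, -1.0]]
wrist_force: [-0.1, 2.6, -1.0]
gripper_width: 0.219
t 7.72 tcp [ 0.5487 -0.1248  0.0542] d units [ 0.002 -0.003 -0.003] rot units [0.002 0.003 0.004] F [-0.1  2.6 -1. ] M [ 0.59 -0.03 -0.02] w 0.219
```

Run:
```python
from h import *
p=camera_params('wrist'); im=capture('wrist'); np.save('w8p.npy',p,allow_pickle=True); s=sense(); np.save('w8s.npy',s,allow_pickle=True)
cv2.imwrite('pics/w8.png',im[:,:,::-1])
crop('pics/w8c.png',im,240,30,370,130,6)
```

```text
(no output)
```

View pics/w8c.png

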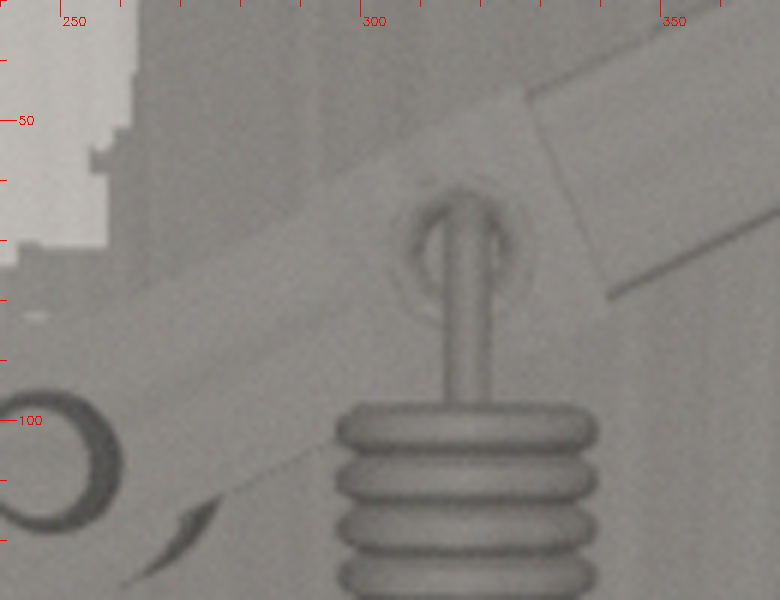

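Run:
```python
from h import *
p=np.load('w8p.npy',allow_pickle=True).item(); s=np.load('w8s.npy',allow_pickle=True).item()
for v in (68,70,71.5):
  h=atz(p,317,v,.054); print(h.round(4), (s['ee_rot'].T@(h-s['tcp_pos'])).round(4))
err(.5488,-.125,.054,184)
```

```text
[ 0.5554 -0.2185  0.054 ] [ 0.0939 -0.0002  0.0003]
[ 0.5553 -0.2176  0.054 ] [ 0.093  -0.0002  0.0003]
[ 0.5553 -0.2169  0.054 ] [ 0.0924 -0.0002  0.0003]
t 7.78 tcp [ 0.5487 -0.1248  0.0543] d units [ 0.001 -0.003 -0.004] rot units [0.002 0.003 0.004] F [-0.2  0.9 -1.4] M [ 0.59  0.09 -0.  ] w 0.224
```

```bash
python3 -m inch '[{"x":0,"y":0.02,"z":-0.045,"ax":0,"ay":0,"az":0,"jaw":255},{"x":0,"y":0,"z":0,"ax":0,"ay":0,"az":0,"jaw":255}]'
python3 -c "
from h import *
err(.5488,-.1235,.051,184)"
```

```text
time_s: 8.02
tcp_pos: [0.5489, -0.1236, 0.0515]
ee_rot: [[0.069, -0.998, 0.001], [-0.998, -0.069, -0.001], [0.001, -0.001, -1.0]]
wrist_force: [0.6, -0.5, -1.8]
gripper_width: 0.217
t 8.03 tcp [ 0.5489 -0.1236  0.0515] d units [-0.001  0.002 -0.009] rot units [0.004 0.005 0.003] F [ 0.6 -0.5 -1.8] M [0.15 0.02 0.02] w 0.217
```

The forces are small, the axis is about 5 mm above the lever top and the tip about 16 mm below it, so the hook is through. Next I need the post precisely. I'll use the initial top and scene views and take new ones.

Run:
```python
from h import *
im=cv2.imread('pics/top0.png')[:,:,::-1]; crop('pics/ptop.png',im,335,170,425,220,8)
im=cv2.imread('pics/scene0.png')[:,:,::-1]; crop('pics/pscene.png',im,195,185,295,240,8)
t=capture('top'); cv2.imwrite('pics/top9.png',t[:,:,::-1]); crop('pics/top9c.png',t,320,130,440,220,6)
pt=camera_params('top'); np.save('tp.npy',pt,allow_pickle=True); np.save('sp.npy',camera_params('scene'),allow_pickle=True)
```

```text
(no output)
```

View pics/ptop.png

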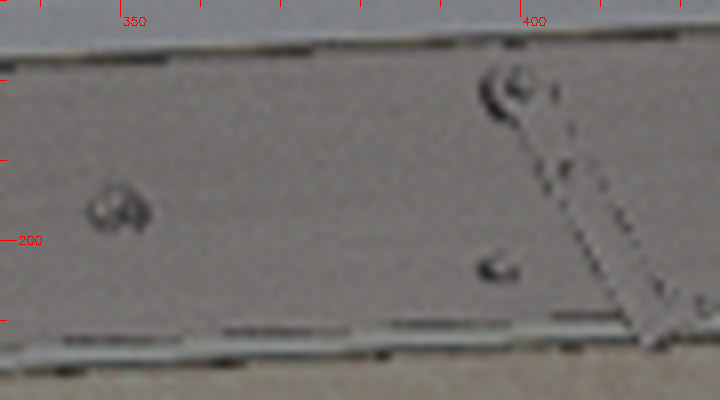

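View pics/pscene.png

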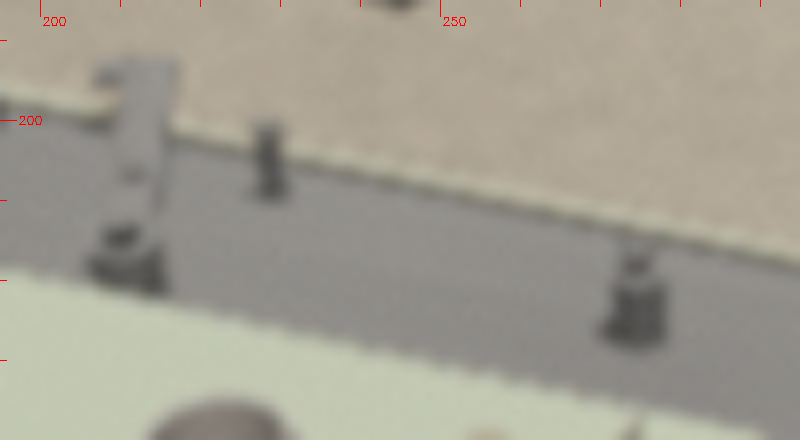

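View pics/top9c.png

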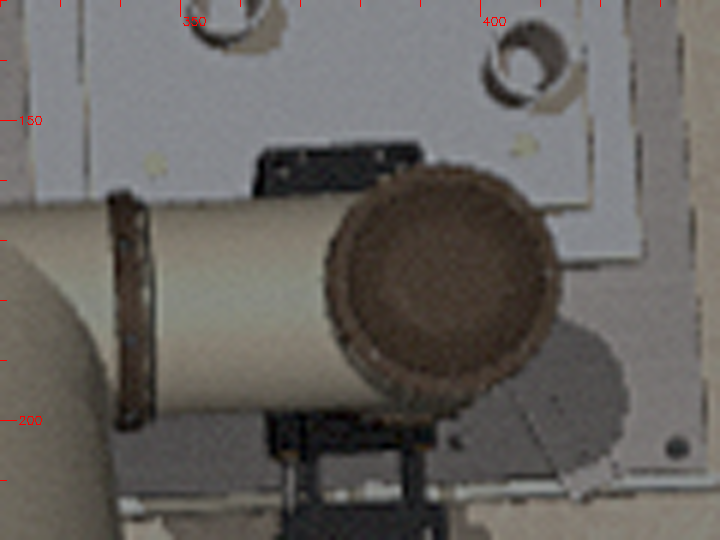

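Run:
```python
from h import *
from scipy.optimize import least_squares
t=np.load('tp.npy',allow_pickle=True).item(); s=np.load('sp.npy',allow_pickle=True).item()
H=[.5553,-.2170,.054]; S=[.5211,-.1902,.06]
print('hole top',proj(t,H),'scene',proj(s,H)); print('stop top',proj(t,S),'scene',proj(s,S))
def tri(a,b,z=None):
    f=lambda X:np.r_[proj(t,X)-a,proj(s,X)-b]
    r=least_squares(f,[.54,-.05,.06]); return r.x.round(4),r.fun.round(2)
print('hole',tri([405.6,191],[211.5,206.7]))
print('post head',tri([349,195.8],[274.5,214.8]))
print('post at z.064 scene',atz(s,274.5,214.8,.064),'top',atz(t,349,195.8,.064),atz(t,350,196.,.064))
for P in ([.538,-.053],[.539,-.0497],[.5346,-.0533]):
    print(P,proj(t,P+[.064]),proj(s,P+[.064]),proj(s,P+[.03]))
```

```text
hole top [405.13889791 190.6541283 ] scene [210.72415722 206.60175418]
stop top [396.29824025 201.94750726] scene [227.41760822 200.11628664]
hole (array([ 0.5536, -0.2173,  0.0528]), array([-0.45,  0.26, -0.42, -0.05]))
post head (array([ 0.5357, -0.0511,  0.0626]), array([-0.29,  0.14, -0.26, -0.02]))
post at z.064 scene [ 0.53733199 -0.04946465  0.064     ] top [ 0.53601149 -0.05184878  0.064     ] [ 0.53548585 -0.05475963  0.064     ]
[0.538, -0.053] [349.40646575 195.12496682] [273.03463127 214.60758894] [273.70056381 226.4016589 ]
[0.539, -0.0497] [348.27495107 194.75952847] [274.07924536 215.13913424] [274.72851169 226.94440395]
[0.5346, -0.0533] [349.49282011 196.29444443] [273.599159   213.84564166] [274.25383626 225.62305514]
```

Post head comes out near (0.5375,-0.051) after bias correction. The expected hole position at the stop is about (0.548,-0.2026). First I'll pull the lever towards its stop.

```bash
python3 -m inch '[{"x":-0.06,"y":0.11,"z":0,"ax":0,"ay":0,"az":0,"jaw":255},{"x":-0.05,"y":0.11,"z":0,"ax":0,"ay":0,"az":0,"jaw":255},{"x":0,"y":0,"z":0,"ax":0,"ay":0,"az":0,"jaw":255}]'
python3 - <<'E'
from h import *
err(.5417,-.109,.058,184)
p=camera_params('wrist'); im=capture('wrist'); np.save('w9p.npy',p,allow_pickle=True); np.save('w9s.npy',sense(),allow_pickle=True)
cv2.imwrite('pics/w9.png',im[:,:,::-1])
E
```

```text
time_s: 8.45
tcp_pos: [0.5433, -0.1101, 0.0523]
ee_rot: [[0.07, -0.998, 0.004], [-0.998, -0.07, -0.002], [0.002, -0.004, -1.0]]
wrist_force: [0.9, -0.1, -1.5]
gripper_width: 0.221
t 8.45 tcp [ 0.5433 -0.1101  0.0523] d units [-0.027  0.018  0.095] rot units [ 0.009  0.025 -0.004] F [ 0.9 -0.1 -1.5] M [ 0.06 -0.14  0.07] w 0.221
```

View pics/w9.png

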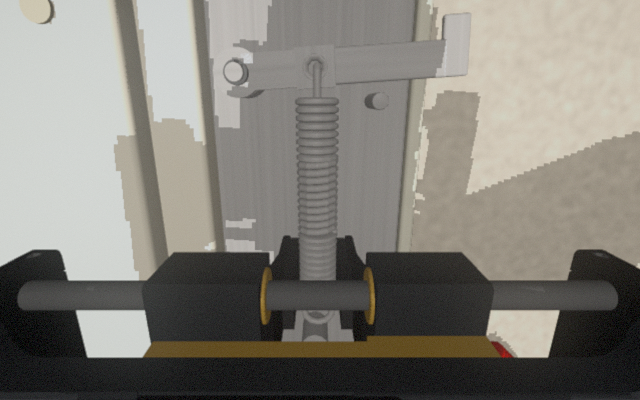

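The hook is in the hole and the lever follows, now almost at its stop. The post is just visible at about (316,340) behind the loop.

Run:
```python
from h import *
im=cv2.imread('pics/w9.png')[:,:,::-1]
im2=np.clip(im.astype(float)*1.5,0,255).astype(np.uint8)
crop('pics/w9c.png',im2,285,295,350,350,11)
p=np.load('w9p.npy',allow_pickle=True).item()
print('pivot',atz(p,236,71,.06),'hole',atz(p,315,66,.054),'stop',atz(p,376,100,.06))
print(proj(p,[.5375,-.051,.064]))
```

```text
pivot [ 0.58583169 -0.19933878  0.06      ] hole [ 0.5510674  -0.20437202  0.054     ] stop [ 0.52235354 -0.19138949  0.06      ]
[320.53067309 356.73534473]
```

View pics/w9c.png

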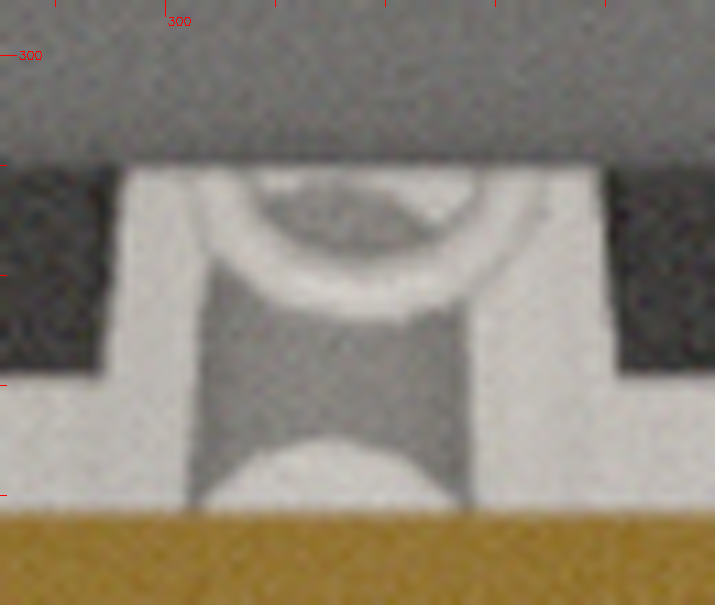

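The shoulder's near wall is centred at u≈315.3, with the top edge of the shoulder at (315.3,334.7). The loop is centred at u≈318. Now the positions.

Run:
```python
from h import *
p=np.load('w9p.npy',allow_pickle=True).item(); s=np.load('w9s.npy',allow_pickle=True).item()
d=np.array([-.07,.9976,0])
e=atz(p,315.3,334.7,.0535); print('edge',e,'post',e+.008*d)
R=s['ee_rot'];t=s['tcp_pos']
print('post tool',R.T@(e+.008*d-t))
for x in (-.0319,): print('loop exp',proj(p,t+R@[x,0,-.0078]),'rim outer bottom',proj(p,t+R@[x-.0095,0,-.0078]),proj(p,t+R@[x-.006,0,-.0078]))
l=atz(p,318,322.5,t[2]+.0078); print('loop outer apex tool',R.T@(l-t))
# width check of shoulder
print(np.linalg.norm(atz(p,302.2,338,.0535)-atz(p,328,338,.0535)))
```

```text
edge [ 0.54097772 -0.05707528  0.0535    ] post [ 0.54041772 -0.04909448  0.0535    ]
post tool [-0.06117975 -0.00139269 -0.00130598]
loop exp [317.64468774 310.59319616] rim outer bottom [317.65616572 325.10355245] [317.65197745 319.80877948]
loop outer apex tool [-0.03962006  0.00019358 -0.00787074]
0.01530568003887336
```

By wrist view the post is at about (0.5404,-0.0491). Post to pivot is 156.9 mm against 156.2 mm expected, so this fix is good. The lever needs about 3 mm more to its stop, then about 27 mm of stretch. I'll tilt the loop end up 4° about the hook first.

```bash
python3 -m inch '[{"x":0,"y":0.01,"z":0.06,"ax":0.2,"ay":0.02,"az":-0.03,"jaw":255},{"x":0,"y":0.01,"z":0.06,"ax":0.2,"ay":0,"az":0,"jaw":255},{"x":0,"y":0,"z":0,"ax":0,"ay":0,"az":0,"jaw":255}]'
python3 -c "
from h import *
err(.5425,-.080,.0595,183.5)"
```

```text
time_s: 8.88
tcp_pos: [0.5435, -0.1085, 0.0597]
ee_rot: [[0.066, -0.998, 0.001], [-0.995, -0.066, 0.07], [-0.07, -0.006, -0.998]]
wrist_force: [0.3, -0.3, -1.2]
gripper_width: 0.222
t 8.88 tcp [ 0.5435 -0.1085  0.0597] d units [-0.017  0.475 -0.003] rot units [-0.401  0.007 -0.028] F [ 0.3 -0.3 -1.2] M [-0.31 -0.27  0.03] w 0.222
```

```bash
python3 -m inch '[{"x":-0.004,"y":0.08,"z":0,"ax":0,"ay":0,"az":-0.01,"jaw":255},{"x":-0.004,"y":0.08,"z":0,"ax":0,"ay":0,"az":-0.01,"jaw":255},{"x":-0.004,"y":0.08,"z":0,"ax":0,"ay":0,"az":-0.01,"jaw":255},{"x":0,"y":0,"z":0,"ax":0,"ay":0,"az":0,"jaw":255}]'
python3 -c "
from h import *
err(.5425,-.080,.0595,183.5)"
```

```text
time_s: 9.38
tcp_pos: [0.5428, -0.0955, 0.0596]
ee_rot: [[0.063, -0.998, 0.001], [-0.996, -0.063, 0.064], [-0.064, -0.005, -0.998]]
wrist_force: [1.1, -6.4, -1.0]
gripper_width: 0.219
t 9.38 tcp [ 0.5428 -0.0955  0.0596] d units [-0.005  0.259 -0.002] rot units [-0.366  0.007 -0.012] F [ 1.1 -6.4 -1. ] M [-2.15 -0.41  0.03] w 0.219
```

Fy is −6.4 N, so the stretch is about 11 mm, as expected. Continuing.

```bash
python3 -m inch '[{"x":-0.002,"y":0.09,"z":0.01,"ax":0.02,"ay":0,"az":-0.01,"jaw":255},{"x":-0.002,"y":0.09,"z":0.01,"ax":0.02,"ay":0,"az":-0.01,"jaw":255},{"x":0,"y":0.03,"z":0.01,"ax":0.02,"ay":0,"az":0,"jaw":255},{"x":0,"y":0,"z":0,"ax":0,"ay":0,"az":0,"jaw":255}]'
python3 - <<'E'
from h import *
err(.5425,-.080,.0595,183.5)
p=camera_params('wrist'); im=capture('wrist'); np.save('w10p.npy',p,allow_pickle=True); np.save('w10s.npy',sense(),allow_pickle=True)
cv2.imwrite('pics/w10.png',im[:,:,::-1])
im2=np.clip(im.astype(float)*1.5,0,255).astype(np.uint8)
crop('pics/w10c.png',im2,285,295,350,350,11)
E
```

```text
time_s: 9.88
tcp_pos: [0.5419, -0.0875, 0.0611]
ee_rot: [[0.064, -0.998, -0.001], [-0.996, -0.064, 0.064], [-0.064, -0.003, -0.998]]
wrist_force: [1.8, -10.3, -2.3]
gripper_width: 0.22
t 9.88 tcp [ 0.5419 -0.0875  0.0611] d units [ 0.01   0.126 -0.027] rot units [-0.366 -0.004 -0.017] F [  1.8 -10.3  -2.3] M [-2.95 -0.57  0.08] w 0.22
```

View pics/w10.png

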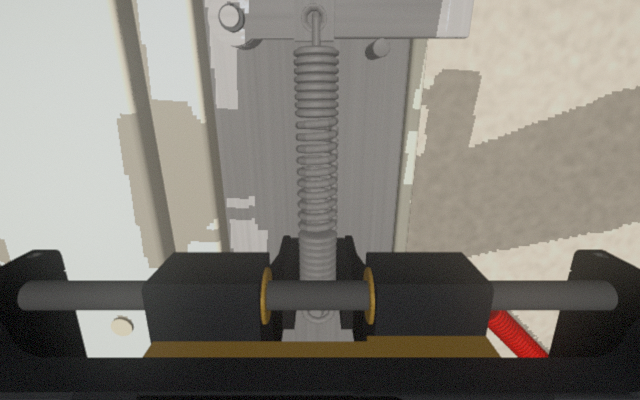

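View pics/w10c.png

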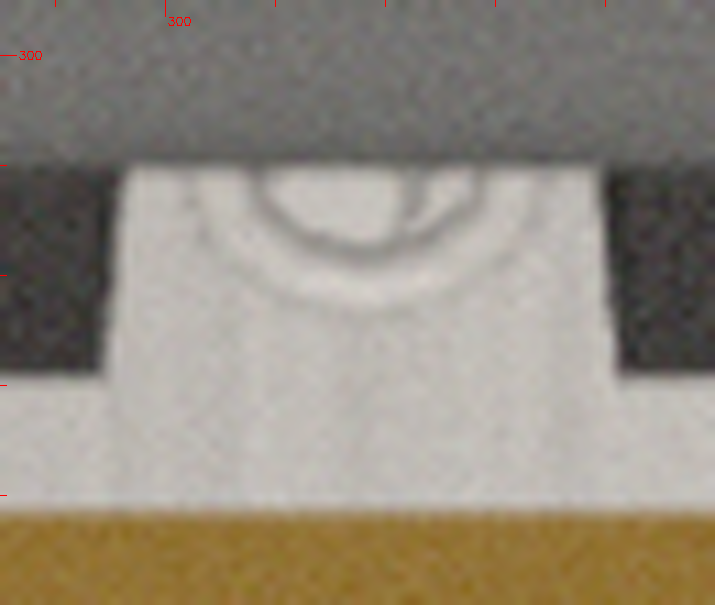

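Fy is −10.3 N, so the stretch is about 21 mm and the lever is against its stop. Inside the loop I see the edge of the head at u≈322.5. Comparing with the post's predicted position.

Run:
```python
from h import *
p=np.load('w10p.npy',allow_pickle=True).item(); s=np.load('w10s.npy',allow_pickle=True).item()
P=np.array([.5404,-.0491,.0]); d=np.array([-.061,.998,0]); x=np.array([.998,.061,0])
R=s['ee_rot'];t=s['tcp_pos']
for nm,z,r in (('shoulder',.0535,.008),('head',.062,.005),('headtop',.064,.004)):
    for k,q in (('c',0*d),('+d',r*d),('-d',-r*d),('+x',r*x),('-x',-r*x)): print(nm,k,proj(p,P+[0,0,z]+q).round(1))
for o in (-.0301,-.0319): print('loop',proj(p,t+R@[o,.0002,-.0078]).round(1),(t+R@[o,.0002,-.0078]).round(4),proj(p,t+R@[o-.0095,.0002,-.0078]).round(1),proj(p,t+R@[o-.006,.0002,-.0078]).round(1))
print('hole',atz(p,315,17,.054))
```

```text
shoulder c [316.2 301.2]
shoulder +d [316.2 311.9]
shoulder -d [316.2 290.2]
shoulder +x [303.1 301.1]
shoulder -x [329.3 301.2]
head c [316.1 310.5]
head +d [316.1 317.4]
head -d [316.1 303.5]
head +x [307.6 310.5]
head -x [324.6 310.5]
headtop c [316.1 312.8]
headtop +d [316.1 318.4]
headtop -d [316.1 307.1]
headtop +x [309.2 312.8]
headtop -x [323.  312.8]
loop [318.1 307.8] [ 0.5398 -0.0582  0.0708] [318.2 322.3] [318.1 317. ]
loop [318.1 310.6] [ 0.5397 -0.0564  0.0709] [318.2 325.1] [318.1 319.8]
hole [ 0.55033111 -0.20192178  0.054     ]
```

```bash
python3 -m inch '[{"x":0.015,"y":0.07,"z":-0.01,"ax":0.01,"ay":0,"az":-0.01,"jaw":255},{"x":0.005,"y":0.06,"z":-0.01,"ax":0.01,"ay":0,"az":-0.01,"jaw":255},{"x":0,"y":0.02,"z":0,"ax":0,"ay":0,"az":0,"jaw":255}]'
python3 - <<'E'
from h import *
err(.5429,-.080,.0595,183.5)
p=camera_params('wrist'); im=capture('wrist'); np.save('w11p.npy',p,allow_pickle=True); np.save('w11s.npy',sense(),allow_pickle=True)
cv2.imwrite('pics/w11.png',im[:,:,::-1])
im2=np.clip(im.astype(float)*1.5,0,255).astype(np.uint8)
crop('pics/w11c.png',im2,285,295,350,350,11)
E
```

```text
time_s: 10.3
tcp_pos: [0.542, -0.0837, 0.0595]
ee_rot: [[0.063, -0.998, -0.004], [-0.996, -0.063, 0.058], [-0.058, 0.0, -0.998]]
wrist_force: [2.3, -11.6, -1.7]
gripper_width: 0.219
t 10.3 tcp [ 0.542  -0.0837  0.0595] d units [0.016 0.062 0.001] rot units [-0.331 -0.022 -0.011] F [  2.3 -11.6  -1.7] M [-3.4  -0.54  0.12] w 0.219
```

View pics/w11c.png

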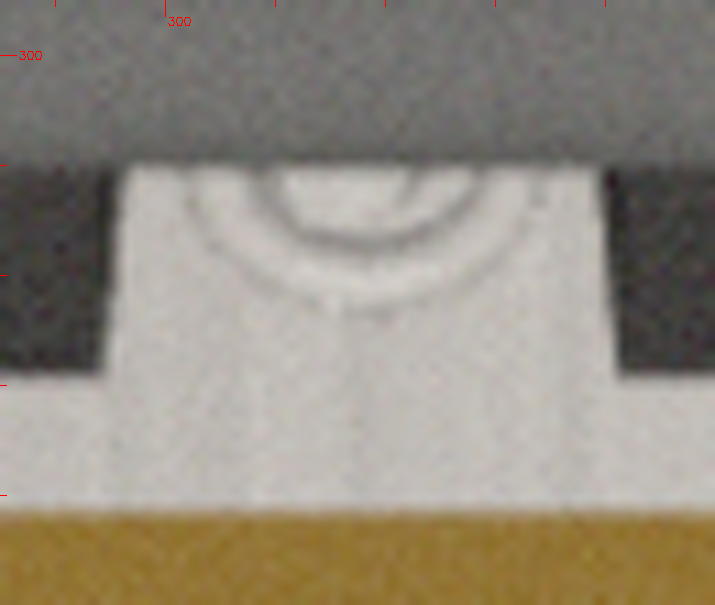

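```bash
python3 -m inch '[{"x":0.02,"y":0.06,"z":0.01,"ax":0.02,"ay":-0.01,"az":0,"jaw":255},{"x":0.01,"y":0.04,"z":0.01,"ax":0.02,"ay":-0.01,"az":0,"jaw":255},{"x":0.005,"y":0.02,"z":0.005,"ax":0.01,"ay":0,"az":0,"jaw":255}]'
python3 - <<'E'
from h import *
err(.5429,-.080,.0595,183.5)
p=camera_params('wrist'); im=capture('wrist'); np.save('w12p.npy',p,allow_pickle=True); np.save('w12s.npy',sense(),allow_pickle=True)
cv2.imwrite('pics/w12.png',im[:,:,::-1])
im2=np.clip(im.astype(float)*1.5,0,255).astype(np.uint8)
crop('pics/w12c.png',im2,285,295,350,350,11)
sc=capture('scene'); cv2.imwrite('pics/s12.png',sc[:,:,::-1]); crop('pics/s12c.png',sc,190,170,300,250,7)
E
```

```text
time_s: 10.72
tcp_pos: [0.5418, -0.0823, 0.0602]
ee_rot: [[0.065, -0.998, -0.006], [-0.996, -0.065, 0.056], [-0.057, 0.003, -0.998]]
wrist_force: [1.1, -11.8, -2.5]
gripper_width: 0.219
t 10.72 tcp [ 0.5418 -0.0823  0.0602] d units [ 0.018  0.038 -0.012] rot units [-0.323 -0.035 -0.024] F [  1.1 -11.8  -2.5] M [-3.57 -0.48  0.08] w 0.219
```

View pics/w12c.png

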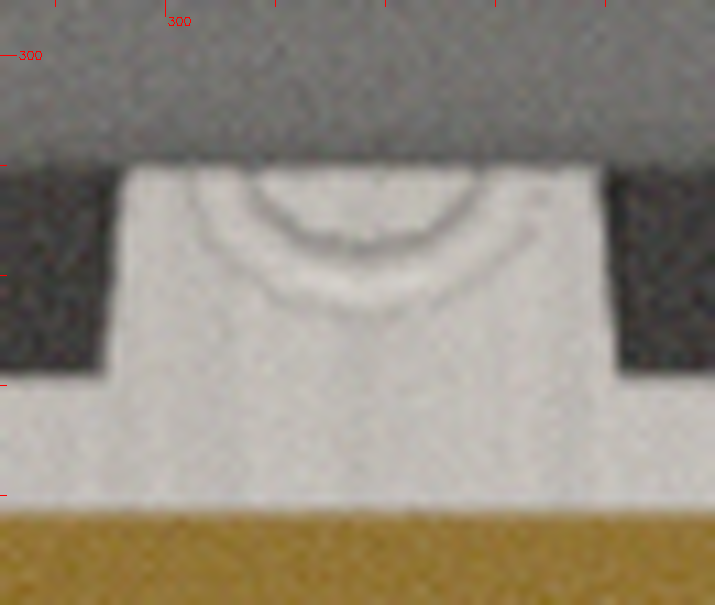

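View pics/s12c.png

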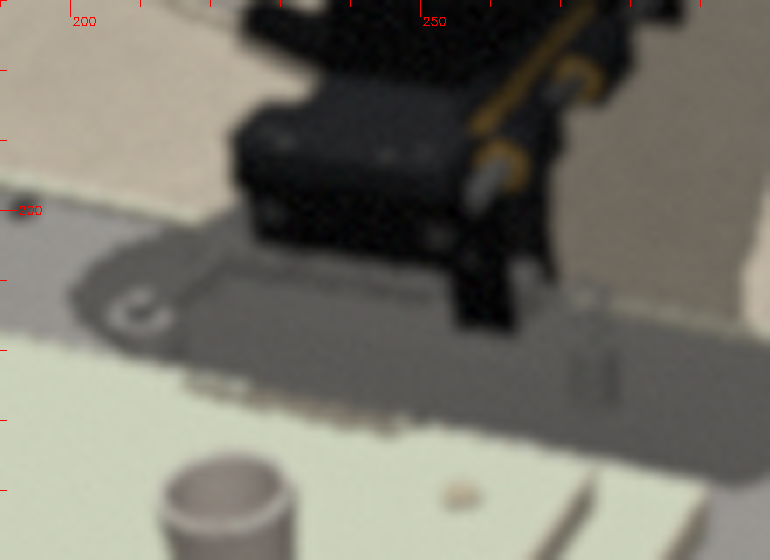

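The rows under load lose about 2 mm each against the pull, so I need a holding bias. The loop is still about 2.5 mm short.

```bash
python3 -m inch '[{"x":0.025,"y":0.05,"z":0,"ax":0.03,"ay":-0.02,"az":-0.01,"jaw":255},{"x":0.02,"y":0.045,"z":0,"ax":0.03,"ay":-0.02,"az":-0.01,"jaw":255},{"x":0.02,"y":0.04,"z":0,"ax":0.02,"ay":-0.01,"az":0,"jaw":255}]'
python3 - <<'E'
from h import *
err(.5429,-.080,.0595,183.5)
p=camera_params('wrist'); im=capture('wrist'); np.save('w13p.npy',p,allow_pickle=True); s=sense(); np.save('w13s.npy',s,allow_pickle=True)
im2=np.clip(im.astype(float)*1.5,0,255).astype(np.uint8)
crop('pics/w13c.png',im2,285,295,350,350,11)
R=s['ee_rot'];t=s['tcp_pos']; print('loop',[(t+R@[o,.0002,-.0078]).round(4) for o in (-.0305,-.0319)])
P=np.array([.5407,-.0491,.062]); print(proj(p,P),proj(p,P+[0,.005,0]),proj(p,P+[.005,0,0]))
E
```

```text
time_s: 11.2
tcp_pos: [0.5426, -0.0805, 0.0592]
ee_rot: [[0.063, -0.998, -0.005], [-0.996, -0.063, 0.06], [-0.06, 0.001, -0.998]]
wrist_force: [0.3, -11.7, -1.6]
gripper_width: 0.221
t 11.2 tcp [ 0.5426 -0.0805  0.0592] d units [0.005 0.008 0.004] rot units [-0.344 -0.029 -0.011] F [  0.3 -11.7  -1.6] M [-3.87 -0.15 -0.03] w 0.221
loop [array([ 0.5405, -0.0506,  0.0688]), array([ 0.5404, -0.0492,  0.0689])]
[317.52241937 302.70040284] [316.98548381 309.84232811] [308.80813612 302.26328332]
```

View pics/w13c.png

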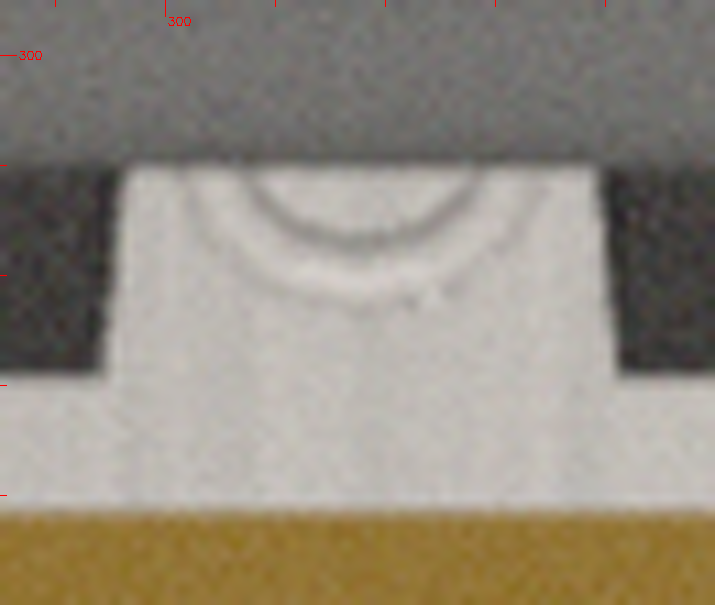

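The view and the arm pose put the loop within about 1 mm of the post axis, with about 3 mm clearance above the head. I'll nudge slightly further and start lowering by feel.

```bash
python3 -m inch '[{"x":0.015,"y":0.048,"z":-0.02,"ax":0.01,"ay":-0.02,"az":0,"jaw":255},{"x":0.015,"y":0.036,"z":-0.03,"ax":0.0,"ay":-0.01,"az":0,"jaw":255},{"x":0.013,"y":0.034,"z":-0.02,"ax":0.0,"ay":0,"az":0,"jaw":255}]'
python3 - <<'E'
from h import *
err(.5427,-.0797,.0552,183.5)
s=sense();R=s['ee_rot'];t=s['tcp_pos']; print('loop',[(t+R@[o,.0002,-.0078]).round(4) for o in (-.0305,-.0319)])
E
```

```text
time_s: 11.62
tcp_pos: [0.5427, -0.0801, 0.0548]
ee_rot: [[0.065, -0.998, -0.006], [-0.997, -0.065, 0.05], [-0.051, 0.003, -0.999]]
wrist_force: [1.0, -11.5, -0.4]
gripper_width: 0.225
t 11.62 tcp [ 0.5427 -0.0801  0.0548] d units [0.    0.006 0.006] rot units [-0.289 -0.036 -0.023] F [  1.  -11.5  -0.4] M [-3.94 -0.25  0.01] w 0.225
loop [array([ 0.5406, -0.0501,  0.0642]), array([ 0.5405, -0.0487,  0.0642])]
```

```bash
python3 -m inch '[{"x":0.013,"y":0.036,"z":-0.02,"ax":0.0,"ay":-0.02,"az":-0.01,"jaw":255},{"x":0.013,"y":0.035,"z":-0.02,"ax":0.0,"ay":-0.01,"az":-0.01,"jaw":255}]'
python3 - <<'E'
from h import *
err(.5427,-.0797,.0552,183.5)
s=sense();R=s['ee_rot'];t=s['tcp_pos']; print('loop',[(t+R@[o,.0002,-.0078]).round(4) for o in (-.0305,-.0319)])
sc=capture('scene'); crop('pics/s14c.png',np.clip(sc.astype(float)*1.6,0,255).astype(np.uint8),240,190,300,240,12)
p=camera_params('wrist'); im=capture('wrist')
im2=np.clip(im.astype(float)*1.4,0,255).astype(np.uint8)
crop('pics/w14c.png',im2,285,295,350,350,11)
E
```

```text
time_s: 11.88
tcp_pos: [0.543, -0.0798, 0.0531]
ee_rot: [[0.063, -0.998, -0.004], [-0.997, -0.063, 0.043], [-0.044, 0.002, -0.999]]
wrist_force: [0.1, -11.0, 2.2]
gripper_width: 0.218
t 11.88 tcp [ 0.543  -0.0798  0.0531] d units [-0.004  0.001  0.036] rot units [-0.249 -0.025 -0.011] F [  0.1 -11.    2.2] M [-3.37  0.01  0.07] w 0.218
loop [array([ 0.5409, -0.0497,  0.0622]), array([ 0.5408, -0.0483,  0.0622])]
```

View pics/s14c.png

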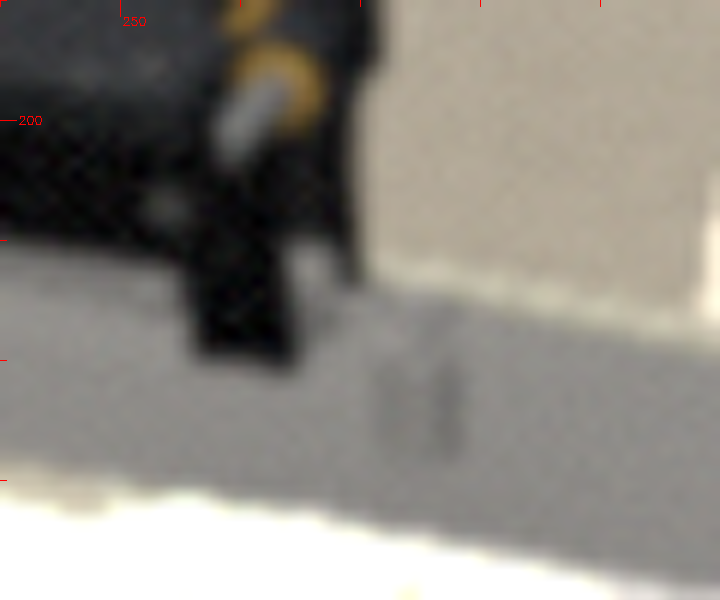

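View pics/w14c.png

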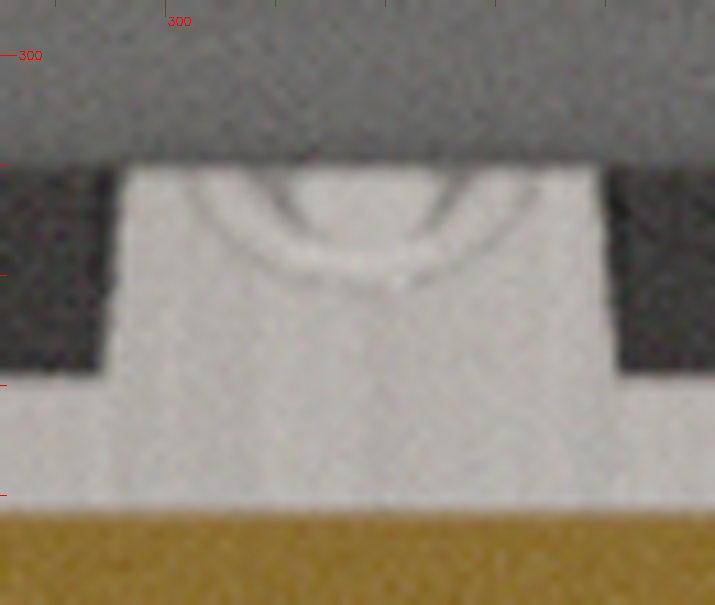

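Contact now, with Fz up about 3 N. The head sits centred laterally in the loop, but the loop's far rim is on the head's far edge. I'll ease off slightly and pull about 1.3 mm further.

```bash
python3 -m inch '[{"x":0.01,"y":0.055,"z":0.005,"ax":0.01,"ay":-0.02,"az":0,"jaw":255},{"x":0.01,"y":0.045,"z":0,"ax":0.02,"ay":-0.01,"az":0,"jaw":255},{"x":0.01,"y":0.037,"z":0,"ax":0.01,"ay":0,"az":0,"jaw":255}]'
python3 - <<'E'
from h import *
err(.5427,-.0785,.0531,183.5)
s=sense();R=s['ee_rot'];t=s['tcp_pos']; print('loop',[(t+R@[o,.0002,-.0078]).round(4) for o in (-.0305,-.0319)])
p=camera_params('wrist'); im=capture('wrist')
im2=np.clip(im.astype(float)*1.4,0,255).astype(np.uint8)
crop('pics/w15c.png',im2,285,295,350,350,11)
E
```

```text
time_s: 12.35
tcp_pos: [0.5425, -0.0782, 0.0536]
ee_rot: [[0.065, -0.998, -0.005], [-0.997, -0.066, 0.039], [-0.039, 0.003, -0.999]]
wrist_force: [0.7, -13.1, -1.1]
gripper_width: 0.222
t 12.35 tcp [ 0.5425 -0.0782  0.0536] d units [ 0.004 -0.006 -0.008] rot units [-0.224 -0.029 -0.025] F [  0.7 -13.1  -1.1] M [-4.11 -0.35  0.03] w 0.222
loop [array([ 0.5403, -0.0481,  0.0626]), array([ 0.5402, -0.0467,  0.0627])]
```

View pics/w15c.png

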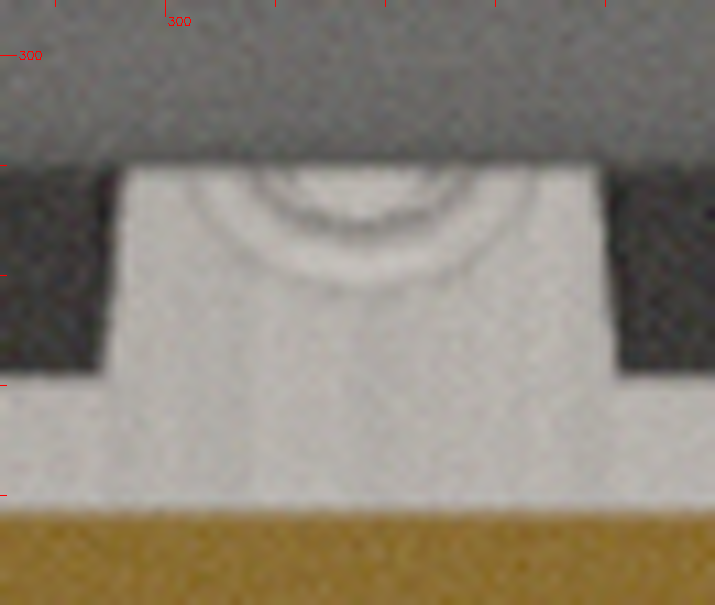

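A small gap all round now. Fz is back to baseline and Fy is −13.1 N (about 28 mm). Lowering with y held.

```bash
python3 -m inch '[{"x":0.012,"y":0.036,"z":-0.025,"ax":0.0,"ay":-0.01,"az":-0.01,"jaw":255},{"x":0.012,"y":0.036,"z":-0.025,"ax":0.0,"ay":-0.01,"az":-0.01,"jaw":255}]'
python3 - <<'E'
from h import *
err(.5427,-.0783,.0481,183.5)
s=sense();R=s['ee_rot'];t=s['tcp_pos']; print('loop',[(t+R@[o,.0002,-.0078]).round(4) for o in (-.0305,-.0319)])
p=camera_params('wrist'); im=capture('wrist')
im2=np.clip(im.astype(float)*1.4,0,255).astype(np.uint8)
crop('pics/w16c.png',im2,285,295,350,350,11)
E
```

```text
time_s: 12.65
tcp_pos: [0.5427, -0.0785, 0.0511]
ee_rot: [[0.064, -0.998, -0.005], [-0.997, -0.064, 0.031], [-0.031, 0.003, -0.999]]
wrist_force: [1.4, -12.3, 0.3]
gripper_width: 0.219
t 12.65 tcp [ 0.5427 -0.0785  0.0511] d units [ 0.001  0.003 -0.05 ] rot units [-0.179 -0.029 -0.015] F [  1.4 -12.3   0.3] M [-4.11 -0.34  0.06] w 0.219
loop [array([ 0.5406, -0.0483,  0.0598]), array([ 0.5405, -0.0469,  0.0599])]
```

View pics/w16c.png

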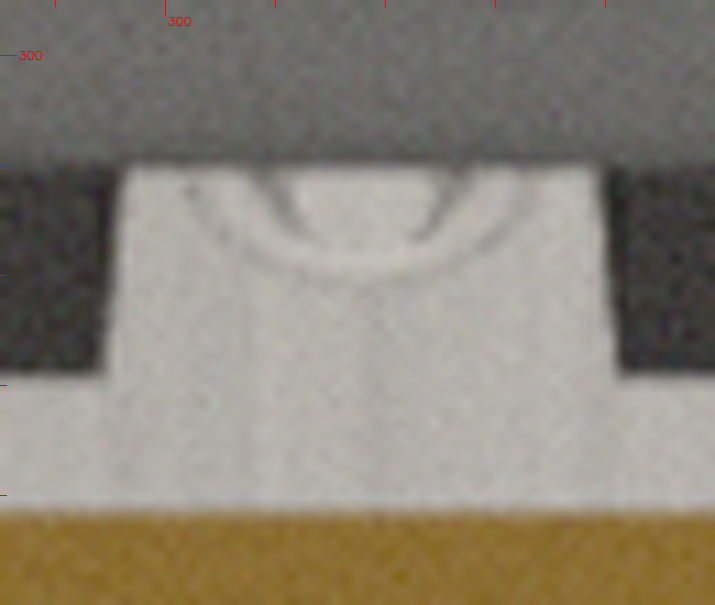

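```bash
python3 -m inch '[{"x":0.012,"y":0.038,"z":-0.02,"ax":0.0,"ay":-0.01,"az":-0.01,"jaw":255},{"x":0.012,"y":0.036,"z":-0.02,"ax":0.0,"ay":-0.01,"az":-0.01,"jaw":255}]'
python3 - <<'E'
from h import *
err(.5427,-.0783,.0481,183.5)
s=sense();R=s['ee_rot'];t=s['tcp_pos']; print('loop',[(t+R@[o,.0002,-.0078]).round(4) for o in (-.0305,-.0319)])
E
```

```text
time_s: 12.95
tcp_pos: [0.5429, -0.0785, 0.0492]
ee_rot: [[0.062, -0.998, -0.005], [-0.998, -0.062, 0.023], [-0.024, 0.004, -1.0]]
wrist_force: [0.6, -12.5, 1.6]
gripper_width: 0.221
t 12.95 tcp [ 0.5429 -0.0785  0.0492] d units [-0.003  0.003 -0.018] rot units [-0.135 -0.029 -0.004] F [  0.6 -12.5   1.6] M [-4.04 -0.33 -0.  ] w 0.221
loop [array([ 0.5408, -0.0483,  0.0577]), array([ 0.5407, -0.0469,  0.0577])]
```

Fz is rising because the hook bend is coming down on the lever: at this tilt its axis is at about 54 mm. I'll reduce the tilt instead.

```bash
python3 -m inch '[{"x":0.01,"y":0.036,"z":0,"ax":-0.1,"ay":-0.02,"az":0,"jaw":255},{"x":0.01,"y":0.036,"z":-0.005,"ax":-0.07,"ay":-0.02,"az":0,"jaw":255}]'
python3 - <<'E'
from h import *
err(.5427,-.0783,.0481,183.5)
s=sense();R=s['ee_rot'];t=s['tcp_pos']; print('loop',[(t+R@[o,.0002,-.0078]).round(4) for o in (-.0305,-.0319)])
p=camera_params('wrist'); im=capture('wrist'); cv2.imwrite('pics/w17.png',im[:,:,::-1])
E
```

```text
time_s: 13.2
tcp_pos: [0.5425, -0.0786, 0.0491]
ee_rot: [[0.062, -0.998, -0.002], [-0.998, -0.062, -0.014], [0.014, 0.003, -1.0]]
wrist_force: [0.7, -13.3, -1.2]
gripper_width: 0.219
t 13.2 tcp [ 0.5425 -0.0786  0.0491] d units [ 0.003  0.006 -0.017] rot units [ 0.081 -0.013 -0.008] F [  0.7 -13.3  -1.2] M [-3.75 -0.51  0.02] w 0.219
loop [array([ 0.5404, -0.0481,  0.0565]), array([ 0.5403, -0.0467,  0.0565])]
```

View pics/w17.png

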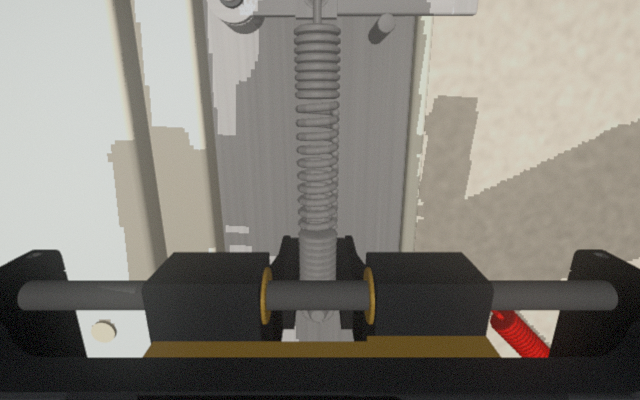

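The loop axis is at 56.5 mm, below the head's underside (60 mm), and force-free. Now I'll let the tension back onto the neck.

```bash
python3 -m inch '[{"x":0.01,"y":0.01,"z":-0.012,"ax":0.02,"ay":-0.01,"az":0,"jaw":255},{"x":0.005,"y":0,"z":-0.005,"ax":0,"ay":0,"az":0,"jaw":255}]'
python3 - <<'E'
from h import *
err(.5427,-.0783,.0481,183.5)
s=sense();R=s['ee_rot'];t=s['tcp_pos']; print('loop',[(t+R@[o,.0002,-.0078]).round(4) for o in (-.0305,-.0319)])
E
```

```text
time_s: 13.5
tcp_pos: [0.5422, -0.0814, 0.0486]
ee_rot: [[0.065, -0.998, -0.004], [-0.998, -0.065, -0.017], [0.017, 0.005, -1.0]]
wrist_force: [1.5, -10.5, 0.6]
gripper_width: 0.22
t 13.5 tcp [ 0.5422 -0.0814  0.0486] d units [ 0.009  0.051 -0.009] rot units [ 0.1   -0.022 -0.023] F [  1.5 -10.5   0.6] M [-3.23 -0.61  0.11] w 0.22
loop [array([ 0.54  , -0.0508,  0.0559]), array([ 0.5399, -0.0494,  0.0559])]
```

```bash
python3 -m inch '[{"x":0.005,"y":-0.01,"z":0,"ax":0.02,"ay":-0.01,"az":0,"jaw":255},{"x":0.005,"y":-0.01,"z":0,"ax":0,"ay":0,"az":0,"jaw":255}]'
python3 - <<'E'
from h import *
err(.5427,-.0783,.0481,183.5)
s=sense();R=s['ee_rot'];t=s['tcp_pos']; print('loop',[(t+R@[o,.0002,-.0078]).round(4) for o in (-.0305,-.0319)])
p=camera_params('wrist'); im=capture('wrist')
im2=np.clip(im.astype(float)*1.4,0,255).astype(np.uint8)
crop('pics/w18c.png',im2,285,295,350,350,11)
E
```

```text
time_s: 13.75
tcp_pos: [0.5422, -0.0828, 0.0487]
ee_rot: [[0.065, -0.998, -0.003], [-0.998, -0.065, -0.015], [0.015, 0.004, -1.0]]
wrist_force: [0.0, 1.3, 0.4]
gripper_width: 0.223
t 13.75 tcp [ 0.5422 -0.0828  0.0487] d units [ 0.009  0.075 -0.01 ] rot units [ 0.085 -0.018 -0.024] F [0.  1.3 0.4] M [ 0.53 -0.1   0.1 ] w 0.223
loop [array([ 0.54  , -0.0523,  0.0561]), array([ 0.5399, -0.0509,  0.056 ])]
```

View pics/w18c.png

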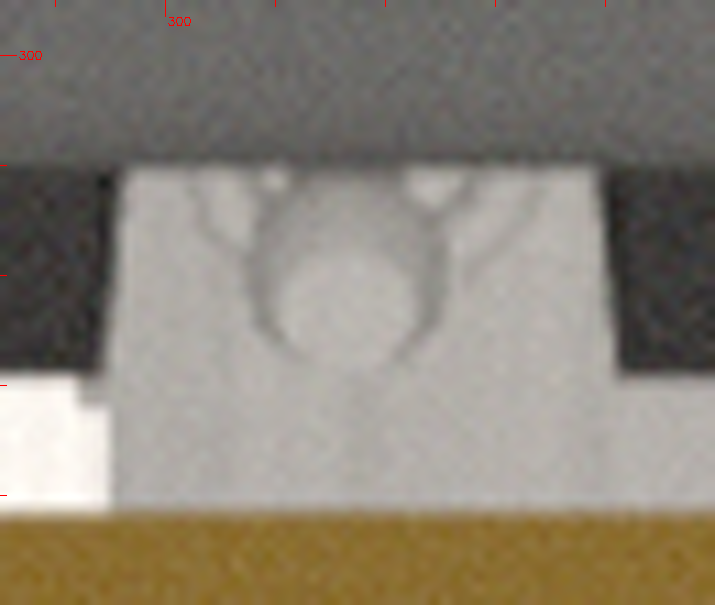

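The head now stands above the loop and Fy has dropped to about 0, so the neck carries the pull. I'll open part way, clear of the plug, and lift.

```bash
python3 -m inch '[{"x":0,"y":0,"z":0,"ax":0,"ay":0,"az":0,"jaw":200},{"x":0,"y":0,"z":0,"ax":0,"ay":0,"az":0,"jaw":140},{"x":0,"y":0,"z":0,"ax":0,"ay":0,"az":0,"jaw":120},{"x":0,"y":0,"z":0,"ax":0,"ay":0,"az":0,"jaw":120}]'
python3 - <<'E'
from h import *
err(.5427,-.0783,.0481,183.5)
p=camera_params('wrist'); im=capture('wrist'); cv2.imwrite('pics/w19.png',im[:,:,::-1])
E
```

```text
time_s: 14.3
tcp_pos: [0.5415, -0.0813, 0.0484]
ee_rot: [[0.066, -0.998, -0.005], [-0.998, -0.066, -0.014], [0.014, 0.006, -1.0]]
wrist_force: [0.2, 0.2, 0.4]
gripper_width: 0.469
t 14.3 tcp [ 0.5415 -0.0813  0.0484] d units [ 0.02   0.05  -0.006] rot units [ 0.082 -0.027 -0.028] F [0.2 0.2 0.4] M [ 0.09 -0.03  0.02] w 0.469
```

View pics/w19.png

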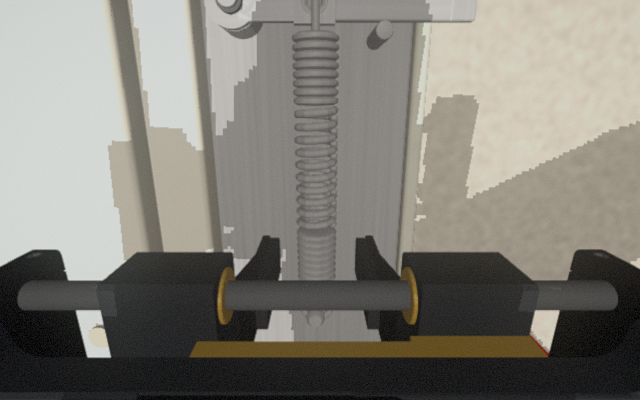

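The fingers are free and the spring stays in place, stretched. I'll lift straight up and back +y, then look again.

```bash
python3 -m inch '[{"x":0,"y":0,"z":0.4,"ax":0,"ay":0,"az":0,"jaw":120},{"x":0,"y":0,"z":0.7,"ax":0,"ay":0,"az":0,"jaw":120},{"x":0,"y":0,"z":0.7,"ax":0,"ay":0,"az":0,"jaw":120},{"x":0,"y":0.6,"z":0.3,"ax":0,"ay":0,"az":0,"jaw":120},{"x":0,"y":0.8,"z":0,"ax":0,"ay":0,"az":0,"jaw":120},{"x":0,"y":0.6,"z":0,"ax":0,"ay":0,"az":0,"jaw":120},{"x":0,"y":0,"z":0,"ax":0,"ay":0,"az":0,"jaw":120}]'
python3 - <<'E'
from h import *
p=camera_params('wrist'); im=capture('wrist'); cv2.imwrite('pics/w20.png',im[:,:,::-1]); np.save('w20p.npy',p,allow_pickle=True)
sc=capture('scene'); crop('pics/s20c.png',sc,150,180,330,270,4)
E
```

```text
time_s: 15.22
tcp_pos: [0.54, 0.0424, 0.1786]
ee_rot: [[0.063, -0.998, -0.005], [-0.998, -0.063, -0.012], [0.011, 0.006, -1.0]]
wrist_force: [-0.0, -0.0, -0.1]
gripper_width: 0.528
```

View pics/w20.png

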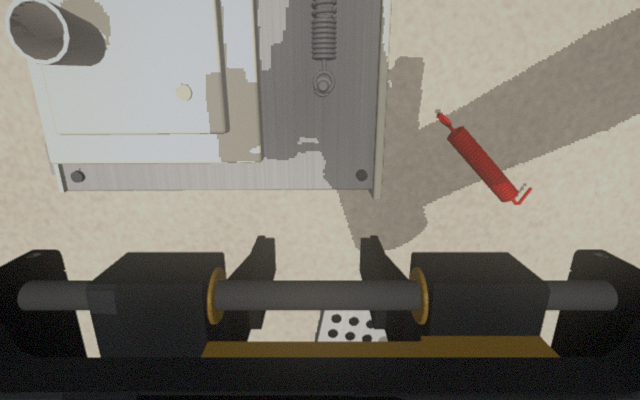

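View pics/s20c.png

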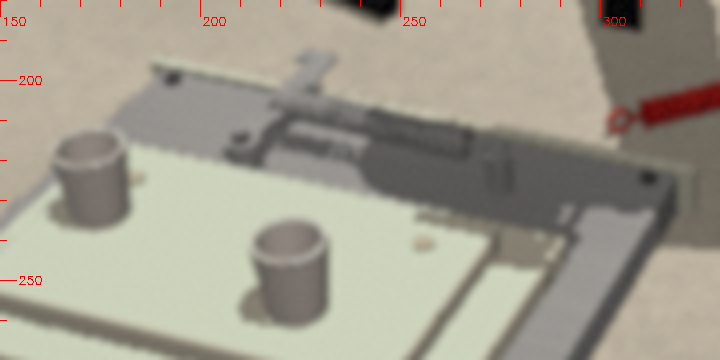

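The loop lies round the post at (323,85) below the head. The spring spans to the lever, the lever is at its stop, and the robot is clear. Handing in.

Run:
```python
from h import *
im=cv2.imread('pics/w20.png')[:,:,::-1]; crop('pics/w20c.png',im,290,40,360,120,7)
s=sense(); print(s['time_s'],s['wrist_force']); print(finish_job())
```

```text
15.325 [-0.45698464 -0.36910708  0.12708758]
the job is handed in; nothing more can be done
None
```

View pics/w20c.png

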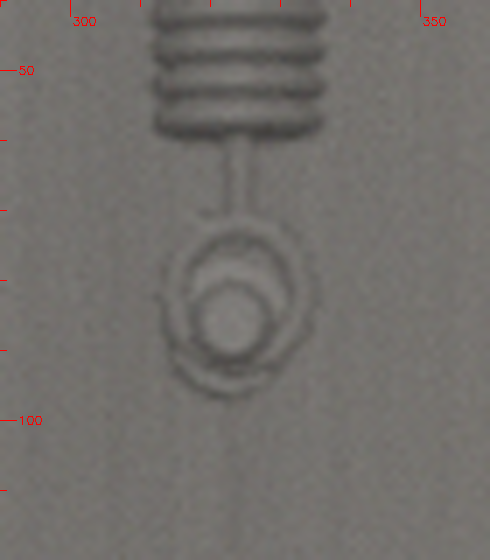

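The spring is refitted and the job was handed in at about 15.3 s of the 58 s allowed; no verdict came back.

**What I did:** I took the spring off the tray by its loop end and put the hook leg through the lever hole along its rake. I pulled the lever to its stop and stretched the spring to about 28 mm, judged from a peak pull of 13.3 N. Then I lowered the loop over the head into the neck.

**Last checks:**
- **Loop:** the last close-up shows it round the post, under the head, with its far rim pulled against the neck.
- **Pull:** the pull on the wrist fell to about zero before I opened the jaws, so the post was carrying the spring. It stayed in place and stretched afterwards.
- **Lever and hook:** in the last views the lever lies at its stop with the hook in its hole. I judged this from the pictures and did not measure the lever angle.
- **Robot and other items:** the robot is clear of everything. The arm never went near the tongs, screwdriver or crucibles, though I took no final measurement of their positions.

**What went wrong or disagreed:**
- The first move was refused because each row needs every key.
- The first lowering put the loop's far rim on the head at about 3 N; I eased it off and pulled about 1.5 mm further before trying again.
- The hook bend also came down lightly on the lever, about 3 N at the wrist, until I levelled the tool.
- The post position differed by up to about 6 mm between cameras. I went by the wrist view, which matched the given pivot-to-post distance to within 1 mm.

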